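Set the clay plaques on their display mounts

TASK

Pick out the three flat rectangular clay plaques from the other finds and set each one on the sloping white mount made to its size: relief side up, squared to the mount, centred across its face (the long plaque with its long side up the slope), lying flat on the slope with its lower edge resting against the lip. They are fragile, so set them down and do not drop them, and leave the whorl, the bowl and the jar where they stand.

Things in the scene. Friction and masses are not known exactly. Their poses are not given: they have to be found in the camera images.
- large_plaque: the large square clay plaque: terracotta slab, 66 mm wide (its y) by 66 mm long (its x), 14 mm thick, flat underside, low relief of about 1 mm on the upper face (same either way round), 40 to 170 g. Origin at the centre of its underside, z up out of the relief face. Lies flat on the table at the start, at any yaw.
- large_mount: white acrylic mount for the large plaque, fixed. Slippery face 82 mm wide, 76 up the slope, rising 20 degrees to its +x; no side walls. Lip along the low edge: 9 mm high square to the face, 4 thick; inner corner at x -31.0, z 6.5 mm. Highest point z 32.5. Origin on the table under the seated plaque's underside centre (z 17.8); y along the lip, x within 20 degrees of world x.
- long_plaque: the long clay plaque (oblong): terracotta slab, 46 mm wide (its y) by 96 mm long (its x), 14 mm thick, flat underside, low relief of about 1 mm on the upper face (same either way round), 40 to 170 g. Origin at the centre of its underside, z up out of the relief face. Lies flat on the table at the start, at any yaw; too long to be gripped over its length.
- long_mount: white acrylic mount for the long plaque, fixed. Slippery face 62 mm wide, 106 up the slope, rising 20 degrees to its +x; no side walls. Lip along the low edge: 9 mm high square to the face, 4 thick; inner corner at x -45.1, z 6.5 mm. Highest point z 42.8. Origin on the table under the seated plaque's underside centre (z 22.9); y along the lip, x within 20 degrees of world x.
- small_plaque: the small square clay plaque: terracotta slab, 44 mm wide (its y) by 44 mm long (its x), 14 mm thick, flat underside, low relief of about 1 mm on the upper face (same either way round), 40 to 170 g. Origin at the centre of its underside, z up out of the relief face. Lies flat on the table at the start, at any yaw.
- small_mount: white acrylic mount for the small plaque, fixed. Slippery face 60 mm wide, 54 up the slope, rising 20 degrees to its +x; no side walls. Lip along the low edge: 9 mm high square to the face, 4 thick; inner corner at x -20.7, z 6.5 mm. Highest point z 25.0. Origin on the table under the seated plaque's underside centre (z 14.0); y along the lip, x within 20 degrees of world x.
- whorl: bystander: clay spindle whorl, a thick round disc 42 mm across and 18 mm high with a 10 mm hole. Origin at the centre of its underside.
- bowl: bystander: small round clay bowl, 68 mm across the rim and 40 mm high. Origin at the centre of its underside.
- jar: bystander: amber glass jar with black cap, 48 mm across and 55 mm high. Origin at the centre of its underside.
Things that resemble listed ones, but are neither listed nor needed, are in the scene too. Leave any turquoise look-alike of the long_plaque alone.

How it is judged:
By the outcome, as a careful person would: the job done as asked, in the order asked, and still so for the second after the job is handed in, with the robot touching nothing.
It also fails if it takes over 96 s, if anything falls off the work surface, if the arm or the gripper's body presses on something with over 40 N, if the wrist force passes 120 N, or if a joint passes its speed limit or range.

ROBOT

A 6-joint arm with a two-finger parallel gripper is mounted at the origin on the work surface. World frame = base frame: x ahead of the robot, y to its left, z up, the work surface at z = 0. Lengths are in m, angles in rad, forces in N, time in s.
With the tool pointing down it reaches from about 0.425 to 0.95 m from the base axis. Payload 3.5 kg.
Tool frame: the origin (TCP) lies at the very end of the fingers, on their centre line; the grasp point (between the pads) lies 19 mm behind it; z points along the fingers, y is the direction in which the jaws open and shut (so a half turn about z gives the same grasp; the last joint's range is limited). The gripper opens to 85 mm and grips with 20 to 120 N. Pads are 22 mm wide; open, the fingers measure 114 mm over their backs; the gripper's body (76 mm by 85 mm) begins 54 mm behind the grasp point. The pads swing forward as they close: fully open they stand 13 mm farther back than shut.
Start: joints at [-1.46, 0.286, 1.577, -0, 1.279, -0.15], TCP at [0.174, -0.652, 0.207] pointing down, gripper open.
Joint ranges: [-2.77, 2.77], [-0.9, 2.22], [0.21, 2.48], [-1.53, 4.67], [0.24, 2.81], [-2.84, 2.84]. Speed limits (rad/s): [2.79, 2.79, 3.14, 3.14, 3.14, 3.14].

INTERFACE

Orientations are given as a unit quaternion [x, y, z, w].
In Python, from plant import get_state, vision, ctrl, cut_out gives the robot as it stands.
- The arm moves only by the tool jog_arm, never from a script. Its argument "commands" is text: rows parted by semicolons, each of 6 numbers parted by spaces: the shift along the world's x, y, z in m, then the turn, a rotation vector about the world's x, y, z in rad. A call has 1 to 20 rows; each row is the pose to reach, as a shift and turn from the pose commanded when the call began; what a row does not reach only later rows make up. A row lasts 1/8 s, in which the tool goes at most 62.5 mm and 10.7 degrees, less where a joint would pass 70% of its speed; a pose out of reach is approached as far as the arm can. A call with a gripper value outside its range is refused whole. "gripper" is the opening in per cent of the stroke, from 0 (shut) to 100 (fully open), set as the call begins (left out, the last holds). The fingers move at their own pace and stop on an object; "grip_force" is the grip in N (left out, the last holds). Time passes only in rows, so rows that repeat a pose let the fingers close. It gives the time, the measured TCP pose, the force and the opening at its end, in the units of the state.
- get_state(): the state, without advancing time (a new reading comes with each control period).
- vision.read_camera(name): name is "scene" or "side" or "wrist"; returns a dict with "frame" (400x640x3 uint8, red, green, blue), "z_map" (400x640 float32, m along the optical axis (not along the pixel's ray), 0 where there is no reading), "fx", "fy", "cx", "cy" (pixels), "R" (3x3) and "t" (3): a world point X has camera coordinates R X + t. Camera axes: x right, y down, z forward; pixel columns grow to the right and rows downward; lengths in m; the calibration is good to about 2 mm. A picture is of the moment at which its call begins.
- ctrl.sign_off(): hands the job in, once; it reports no verdict.
Trained networks look in the newest picture that a camera, given by its name, has taken for a name from the list of things; names that differ only in an ending like _2 or _b are one class to them, and where a whole thing is asked for, a point or a joint stands for the part that bears it (a point fixed in the world has none). Each returns a list of dicts, best first, with "conf" (0 to 1); they miss things now and then, are a little off and sometimes report something else, mostly with a low value. They report only what shows in the picture. A call takes as long as a camera call. They do not tell look-alikes from the thing itself.
- cut_out(camera, query): "pixels" (400x640 bool, what is visible of it) and "box" ([centre column, centre row, width, height] in pixels, round what is visible of it).
The state is a dict: "time": time; "qpos": joint angles; "dq": joint speeds; "joint_efforts": joint torques, N m; "eef_pos": TCP position; "tcp_rot": TCP orientation; "contact_force": force on the tool from outside, world axes, zero at the start; "wrist_torque": the same for the moment, N m; "opening": opening from 0.0 (shut) to 1.0 (fully open).
Only numpy, scipy, OpenCV 4.12 (cv2) and the standard library are available. Lean on these libraries where they do the work, as an engineer would, in place of code of your own. Each camera call takes 0.05 s, during which the arm holds its last target.

## Working session

There is one attempt and no reset: what is moved stays moved. The work goes in short steps, Python scripts to look and compute and a tool call to move; the robot and the scene stay as the last step left them, time stands still between calls to the robot, and variables do not carry over. Pictures are saved under pics/ and viewed, and the job is handed in when it is done.

Besides the shell and the picture viewer there is one more tool, called after "Call:" as name(argument=value, ...) on one line, values as JSON. jog_arm: Moves the arm, as the interface text tells. Its arguments: {"type":"object","properties":{"commands":{"type":"string"},"gripper":{"type":"number"},"grip_force":{"type":"number"}},"required":["commands"]}

```bash
ls; mkdir -p pics; python3 - <<'E'
from plant import get_state, vision, ctrl, cut_out
import cv2
s=get_state(); print(s['time'],s['eef_pos'],s['tcp_rot'],s['opening'])
import pickle
D={}
for n in ['scene','side','wrist']:
    c=vision.read_camera(n); D[n]=c
    cv2.imwrite(f'pics/{n}0.png',c['frame'][:,:,::-1]); print(n,c['fx'],c['cx'],c['R'].tolist(),c['t'])
pickle.dump(D,open('d0.pkl','wb'))
E
```

```text
pics
0.0 [ 0.17399742 -0.65144379  0.20601822] [ 9.91511619e-01  1.30012545e-01  2.79428923e-05 -1.20265906e-03] 0.9996084124958956
scene 408.52818494695936 326.7998841548776 [[-0.04768658218157246, 0.9988315620553703, 0.007842226843754163], [0.8187769871949792, 0.04358492346225983, -0.5724548887787595], [-0.5721278136218806, -0.020877382230962638, -0.8198987131295117]] [ 0.01120819 -0.41354551  1.18787624]
side 438.64270159010715 323.36011340603557 [[-0.7961955076856159, -0.6047214702287589, 0.01961267410661956], [-0.36639759577845615, 0.45610795529726805, -0.8109983569171472], [0.48148262206336306, -0.6528992851573001, -0.5847195978347871]] [0.42915195 0.21730335 0.80164471]
wrist 318.72836374265256 316.0204038965494 [[0.2588139271242419, -0.965922352209141, -0.0030595145513366982], [-0.9203090265112579, -0.2475514988272134, 0.30290188370213816], [-0.29333708740701564, -0.07557952719594292, -0.9530168352240213]] [-0.67513633 -0.0397125   0.38028244]
```

View pics/scene0.png

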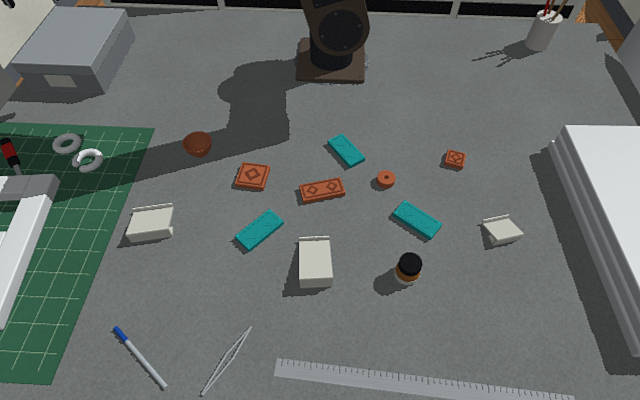

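View pics/side0.png

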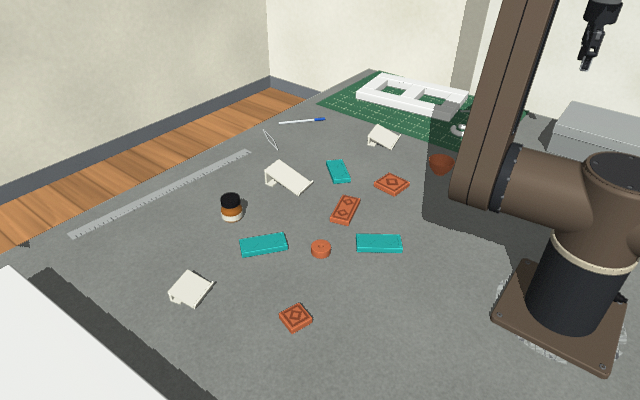

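View pics/wrist0.png

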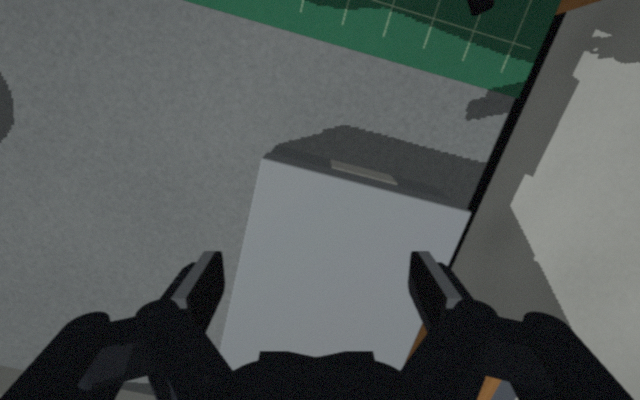

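The scene image shows these candidates:
- **Terracotta plaques:** large square at (252,177), oblong at (322,190), small square at (455,159).
- **Look-alikes:** turquoise oblongs at (346,151), (259,230) and (416,220), and a round whorl at (386,179).
- **Mounts:** large (150,224), long (315,262), small (502,230).
- **Bystanders:** bowl (197,144) and jar (409,268).

I choose the three terracotta slabs with relief, and measure them next.

```bash
cat > h.py <<'E'
import numpy as np, cv2, pickle
def pts(c):
    z=c['z_map'].astype(float); h,w=z.shape
    u,v=np.meshgrid(np.arange(w),np.arange(h))
    P=np.stack([(u-c['cx'])/c['fx']*z,(v-c['cy'])/c['fy']*z,z],-1)
    return (P-c['t'])@c['R']
def proj(c,X):
    q=np.asarray(X)@c['R'].T+c['t']; return np.stack([c['fx']*q[...,0]/q[...,2]+c['cx'],c['fy']*q[...,1]/q[...,2]+c['cy']],-1)
def terra(c):
    hsv=cv2.cvtColor(np.ascontiguousarray(c['frame']),cv2.COLOR_RGB2HSV)
    return (((hsv[...,0]<14)|(hsv[...,0]>174))&(hsv[...,1]>110)&(hsv[...,2]>50)).astype(np.uint8)
def fitrect(P,W,L):
    "points xy of top; fit rectangle"
    r=cv2.minAreaRect(P.astype(np.float32)); return r
E
python3 - <<'E'
from h import *
D=pickle.load(open('d0.pkl','rb'))
for n in ['scene','side']:
    c=D[n];P=pts(c)
    print(n,'table z',np.median(P[(np.abs(P[...,2])<.015)&(P[...,0]>.4)&(P[...,0]<.8)&(c['z_map']>0)],0), (c['z_map']==0).mean())
    k,l,st,ce=cv2.connectedComponentsWithStats(terra(c))
    for i in range(1,k):
        if st[i,4]<80: continue
        m=(l==i)&(c['z_map']>0); Q=P[m]; 
        if np.median(Q[:,0])<.3: continue
        zt=np.percentile(Q[:,2],[5,50,95])
        # top face by colour contour, deproject on plane z=.014
        cs,_=cv2.findContours((l==i).astype(np.uint8),0,2)
        top=Q[Q[:,2]>zt[1]-.004]
        r=cv2.minAreaRect((top[:,:2]*1000).astype(np.float32))
        print(st[i],ce[i].round(),'z',(zt*1000).round(1),'ctr',np.round(r[0],1),np.round(r[1],1),round(r[2],1))
crop=[]
c=D['scene']['frame']
for (u,v) in [(252,177),(322,190),(455,159),(150,224),(315,262),(502,230)]:
    crop.append(cv2.resize(c[v-33:v+33,u-33:u+33],(264,264),interpolation=cv2.INTER_CUBIC))
cv2.imwrite('pics/crops.png',np.vstack([np.hstack(crop[:3]),np.hstack(crop[3:])])[:,:,::-1])
E
```

```text
scene table z [ 0.63952112 -0.00902146  0.00075803] 0.00383203125
[182 132  30  26 572] [197. 144.] z [ 7.5 27.4 40.9] ctr [ 376.  -296.3] [64.8 64. ] 4.8
[  0 142  17  17 178] [  8. 150.] z [13.2 17.4 19.8] ctr [ 405.  -741.4] [51.  24.1] 41.1
[444 149  22  21 316] [455. 159.] z [ 4.1 14.2 16.6] ctr [368.1 307.8] [43.6 45.3] 72.4
[235 162  35  29 752] [252. 176.] z [ 6.  14.4 17.2] ctr [ 444.4 -160.3] [65.  66.4] 82.9
[377 170  18  19 270] [385. 179.] z [ 4.6 17.4 20.4] ctr [439.3 141.6] [39.5 39.1] 29.1
[299 177  46  27 831] [322. 190.] z [ 5.3 14.4 16.8] ctr [ 4.755e+02 -2.000e-01] [46.7 95.9] 17.3
side table z [5.66437777e-01 2.53122547e-01 6.85673042e-05] 0.00404296875
[429 154  26  22 422] [441. 164.] z [10.5 29.1 40.3] ctr [ 374.1 -293. ] [64.2 65.7] 49.1
[374 173  36  23 498] [391. 184.] z [ 3.8 13.8 16.2] ctr [ 442.8 -156.1] [66.2 68. ] 85.1
[330 195  30  31 586] [344. 210.] z [ 5.6 14.  16.3] ctr [473.2   4.1] [45.7 95. ] 17.4
[311 240  20  19 313] [320. 249.] z [ 3.9 16.9 19.4] ctr [436.3 145.7] [39.6 39.8] 36.7
[279 303  33  31 624] [295. 318.] z [ 4.4 13.9 16.1] ctr [364.9 310.8] [44.  45.3] 72.0
```

View pics/crops.png

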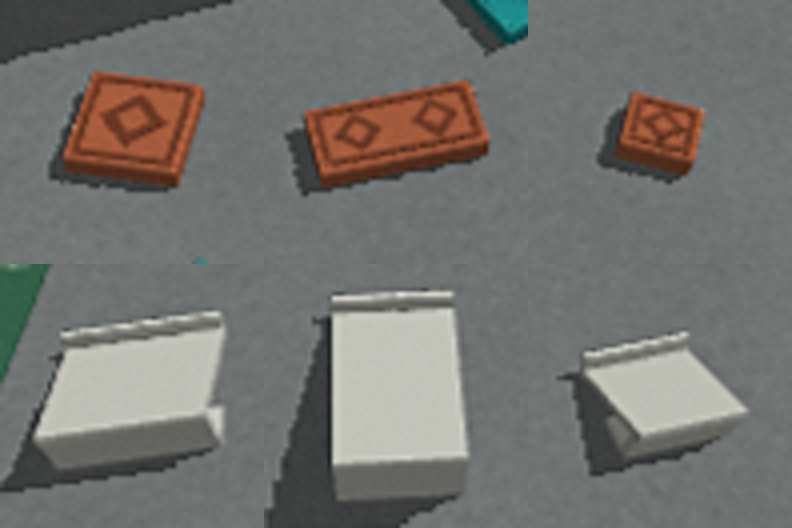

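The crops confirm the choice: three terracotta relief slabs, and three mounts with the lip on the side towards the robot (top of the image). Next I measure the mounts.

```bash
cat >> h.py <<'E'
M={'large':dict(w=82,s=76,x0=-31.0,L=66,W=66),'long':dict(w=62,s=106,x0=-45.1,L=96,W=46),'small':dict(w=60,s=54,x0=-20.7,L=44,W=44)}
T=np.radians(20)
from scipy.optimize import minimize
def fitmount(P,name,xy,yaw=0.,verbose=0):
    """P Nx3 mm pts near the mount; returns x,y,yaw"""
    m=M[name]; p=np.array([xy[0],xy[1],yaw],float)
    P=P[np.hypot(P[:,0]-p[0],P[:,1]-p[1])<90]
    # coarse: coverage score then refine with smooth in/out
    def loc(p):
        c,s=np.cos(p[2]),np.sin(p[2]); d=P[:,:2]-p[:2]
        x=c*d[:,0]+s*d[:,1]; y=-s*d[:,0]+c*d[:,1]
        r=(P[:,2]-(6.5+np.tan(T)*(x-m['x0'])))*np.cos(T)
        return x,y,r,(x-m['x0'])/np.cos(T)
    # elevated white points in footprint should all lie in the footprint & face
    for it in range(30):
        x,y,r,a=loc(p)
        k=(np.abs(r)<4)&(a>2)&(a<m['s']+8)&(np.abs(y)<m['w']/2+12)&(P[:,2]>4.)
        if k.sum()<30: return None
        R=cv2.minAreaRect(np.stack([a[k],y[k]],1).astype(np.float32))
        (ca,cy),(w,h),ang=R
        ang=(ang+45)%90-45
        if abs(ang)>0: 
            dy=np.radians(ang)
        ex=a[k].max()-m['s']; 
        da=(np.percentile(a[k],99.5)-m['s']); 
        c,s=np.cos(p[2]),np.sin(p[2])
        # shift in mount frame
        sx=da*np.cos(T)*.5; sy=cy*.7
        p=p+np.array([c*sx-s*sy, s*sx+c*sy, dy*.5])
    if verbose: print(name,p.round(1),np.degrees(p[2]).round(1),'rect',np.round((w,h),1),'res',np.median(r[k]).round(2),k.sum(), 'amin/max',a[k].min().round(1),a[k].max().round(1))
    return p
E
python3 - <<'E'
from h import *
D=pickle.load(open('d0.pkl','rb'))
for n,px in [('scene',[(150,224),(315,262),(502,230)]),('side',[(383,137),(289,177),(191,290)])]:
    c=D[n];P=pts(c)*1000
    hsv=cv2.cvtColor(c['frame'],cv2.COLOR_RGB2HSV)
    w=((hsv[...,1]<60)&(hsv[...,2]>125)&(c['z_map']>0))
    for nm,(u,v) in zip(M,px):
        x=P[v-3:v+4,u-3:u+4].reshape(-1,3).mean(0)
        a=0
        k=w&(np.hypot(P[...,0]-x[0],P[...,1]-x[1])<80)&(P[...,2]>4)
        Q=P[k]
        print(n,x.round(),len(Q), Q.min(0).round(),Q.max(0).round())
        fitmount(Q,nm,x[:2],0,1)
E
```

```text
scene [ 594. -344.   26.] 1015 [ 533. -400.    4.] [ 624. -303.   36.]
large [ 5.773e+02 -3.522e+02  2.000e-01] 12.5 rect [82.9 74.5] res 1.07 871 amin/max 2.0 76.5
scene [664.  -2.  29.] 1282 [597. -39.   4.] [707.  31.  45.]
long [ 6.495e+02 -4.200e+00  1.000e-01] 6.0 rect [104.6  61. ] res 0.69 1190 amin/max 2.0 106.6
scene [566. 377.  18.] 602 [521. 344.   5.] [593. 416.  27.]
small [5.567e+02 3.785e+02 3.000e-01] 16.7 rect [61.6 52.7] res 0.43 508 amin/max 2.1 54.8
side [ 577. -339.   19.] 467 [ 532. -399.    4.] [ 631. -300.   34.]
large [ 5.768e+02 -3.504e+02  2.000e-01] 12.7 rect [92.2 73.6] res -0.09 396 amin/max 2.5 76.1
side [648.  -1.  23.] 871 [595. -56.   4.] [708.  37.  44.]
long [ 6.485e+02 -2.400e+00  1.000e-01] 7.2 rect [106.2  66.4] res -0.25 728 amin/max 2.5 108.8
side [553. 385.  14.] 960 [521. 345.   4.] [593. 418.  27.]
small [5.551e+02 3.816e+02 3.000e-01] 16.0 rect [61.6 53. ] res -0.14 832 amin/max 2.1 55.1
```

```bash
cat >> h.py <<'E'
from scipy.spatial.transform import Rotation as Ro
def mv(s,pos,R):
    """shift & turn from state s"""
    d=np.asarray(pos)-s['eef_pos']; r=(R*Ro.from_quat(s['tcp_rot']).inv()).as_rotvec()
    print('shift',d.round(4),'turn',r.round(4),'ang',np.degrees(np.linalg.norm(r)).round(1))
def down(jawdeg,tilt=0,yaw=0):
    a=np.radians(jawdeg); y=np.array([np.cos(a),np.sin(a),0]); z=np.array([0,0,-1.]); x=np.cross(y,z)
    R=Ro.from_matrix(np.stack([x,y,z],1))
    if tilt: R=Ro.from_euler('z',yaw,degrees=True)*Ro.from_euler('y',-tilt,degrees=True)*Ro.from_euler('z',-yaw,degrees=True)*R
    return R
E
python3 - <<'E'
from h import *
from plant import get_state
D=pickle.load(open('d0.pkl','rb'))
s=get_state(); c=D['wrist']; C=-c['R'].T@c['t']
Rt=Ro.from_quat(s['tcp_rot']).as_matrix()
print('cam in tool',Rt.T@(C-s['eef_pos']),'axis',Rt.T@c['R'][2], 'img x',Rt.T@c['R'][0])
mv(s,[.420,-.165,.25],down(-96))
P=pts(c)
for (u,v) in [(215,262),(420,262),(190,290),(440,280)]:
    print((u,v),Rt.T@(P[v,u]-s['eef_pos']))
E
```

```text
cam in tool [ 0.07793721  0.00145136 -0.16601292] axis [-3.03175340e-01 -8.81969661e-04  9.52934382e-01] img x [9.89306929e-04 9.99998741e-01 1.24027639e-03]
shift [0.246  0.4866 0.0437] turn [-1.800e-03  1.000e-04 -3.655e-01] ang 20.9
(215, 262) [ 0.00931836 -0.04117634 -0.0470106 ]
(420, 262) [ 0.01113166  0.04406365 -0.04990653]
(190, 290) [ 0.01128538 -0.04289708 -0.06969631]
(440, 280) [ 0.01165685  0.04708056 -0.06379496]
```

Call:
jog_arm(commands="0.123 0.243 0.044 0 0 -0.18;0.246 0.487 0.044 0 0 -0.365;0.246 0.487 0.044 0 0 -0.365;0.246 0.487 0.044 0 0 -0.365;0.246 0.487 0.044 0 0 -0.365;0.246 0.487 0.044 0 0 -0.365;0.246 0.487 0.044 0 0 -0.365;0.246 0.487 0.044 0 0 -0.365;0.246 0.487 0.044 0 0 -0.365;0.246 0.487 0.044 0 0 -0.365;0.246 0.487 0.044 0 0 -0.365;0.246 0.487 0.044 0 0 -0.365", gripper=88, grip_force=40)

```text
time: 1.65
eef_pos: [0.4196, -0.1661, 0.2511]
tcp_rot: [0.999, -0.053, -0.0, -0.0]
contact_force: [-0.0, -0.4, 0.6]
opening: 0.879
```

```bash
cat > look.py <<'E'
import sys
from h import *
from plant import get_state, vision
tag=sys.argv[1]; cams=sys.argv[2:] or ['wrist']
s=get_state(); D={'s':s}
for n in cams:
    D[n]=vision.read_camera(n); cv2.imwrite(f'pics/{n}_{tag}.png',D[n]['frame'][:,:,::-1])
pickle.dump(D,open(f'd_{tag}.pkl','wb'))
print(s['time'],s['eef_pos'].round(4),s['tcp_rot'].round(4),np.round(s['opening'],3),s['contact_force'].round(1))
if 'wrist' in D:
    c=D['wrist'];P=pts(c)*1000
    print('C',(-c['R'].T@c['t']).round(3))
    k,l,st,ce=cv2.connectedComponentsWithStats(terra(c))
    for i in range(1,k):
        if st[i,4]<400: continue
        Q=P[(l==i)&(c['z_map']>0)]; zt=np.median(Q[:,2]); top=Q[np.abs(Q[:,2]-zt)<3]
        r=cv2.minAreaRect(top[:,:2].astype(np.float32))
        print(st[i],'z',np.percentile(Q[:,2],[5,50,95]).round(1),'ctr',np.round(r[0],1),np.round(r[1],1),round(r[2],1))
    # fingers in the tool frame
    Rt=Ro.from_quat(s['tcp_rot']).as_matrix(); q=(P-s['eef_pos']*1000)@Rt
    near=(c['z_map']>0)&(c['z_map']<.19)&(np.abs(q[...,0])<16)
    for sg in (-1,1):
        f=q[near&(sg*q[...,1]>5)]
        if len(f): print('finger',sg,'max z',np.percentile(f[:,2],99.5).round(1),'inner',np.abs(f[:,1]).min().round(1))
E
python3 look.py a wrist
```

```text
1.65 [ 0.4196 -0.1661  0.2511] [ 9.986e-01 -5.300e-02 -3.000e-04 -0.000e+00] 0.879 [-0.  -0.4  0.6]
C [ 0.498 -0.176  0.417]
[ 139   93   84   63 2876] z [12.5 14.2 15.8] ctr [475.5  -2.3] [45.2 96.1] 17.3
[ 284  110   53   52 2690] z [12.4 14.  15.6] ctr [ 444.2 -162. ] [65.2 64.2] 83.9
[  60  149   40   33 1001] z [ 6.6 17.5 19.1] ctr [438.  139.7] [40.7 40. ] 83.7
[ 398  157   55   52 2247] z [ 4.4 21.6 39.9] ctr [ 372.2 -301.6] [44.4 51.6] 46.0
finger -1 max z -36.5 inner 5.0
finger 1 max z -36.7 inner 5.0
```

View pics/wrist_a.png

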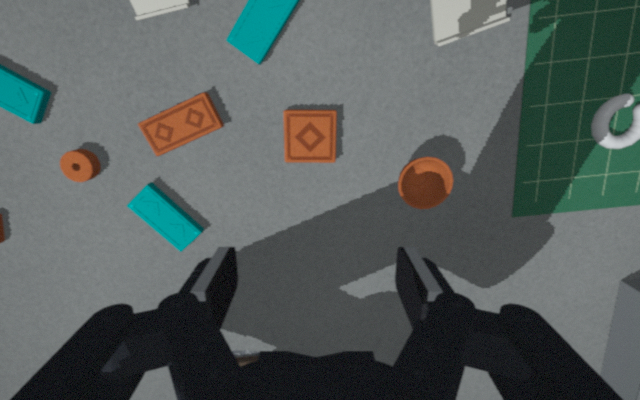

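```bash
python3 - <<'E'
from h import *
D=pickle.load(open('d_a.pkl','rb')); s=D['s'];c=D['wrist'];P=pts(c)
Rt=Ro.from_quat(s['tcp_rot']).as_matrix(); q=(P-s['eef_pos'])@Rt*1000
for v in range(246,300,6):
  print(v,[ (u,*q[v,u].round().astype(int)) for u in (200,212,222,228,234,400,406,414)])
E
```

```text
246 [(200, np.int64(-137), np.int64(-168), np.int64(252)), (212, np.int64(-137), np.int64(-150), np.int64(252)), (222, np.int64(-136), np.int64(-136), np.int64(251)), (228, np.int64(-136), np.int64(-127), np.int64(251)), (234, np.int64(-136), np.int64(-118), np.int64(250)), (400, np.int64(-136), np.int64(123), np.int64(251)), (406, np.int64(-136), np.int64(132), np.int64(252)), (414, np.int64(-136), np.int64(143), np.int64(251))]
252 [(200, np.int64(-146), np.int64(-168), np.int64(251)), (212, np.int64(-146), np.int64(-151), np.int64(252)), (222, np.int64(11), np.int64(-40), np.int64(-41)), (228, np.int64(12), np.int64(-37), np.int64(-42)), (234, np.int64(9), np.int64(-36), np.int64(-36)), (400, np.int64(9), np.int64(39), np.int64(-38)), (406, np.int64(12), np.int64(40), np.int64(-42)), (414, np.int64(12), np.int64(44), np.int64(-41))]
258 [(200, np.int64(-156), np.int64(-170), np.int64(251)), (212, np.int64(12), np.int64(-42), np.int64(-48)), (222, np.int64(11), np.int64(-38), np.int64(-47)), (228, np.int64(10), np.int64(-36), np.int64(-45)), (234, np.int64(6), np.int64(-36), np.int
[... 1897 characters left out ...]
.int64(4), np.int64(-36), np.int64(-57)), (228, np.int64(-1), np.int64(-36), np.int64(-50)), (234, np.int64(-6), np.int64(-36), np.int64(-42)), (400, np.int64(-6), np.int64(39), np.int64(-42)), (406, np.int64(0), np.int64(39), np.int64(-52)), (414, np.int64(7), np.int64(39), np.int64(-61))]
294 [(200, np.int64(11), np.int64(-39), np.int64(-71)), (212, np.int64(10), np.int64(-36), np.int64(-69)), (222, np.int64(2), np.int64(-36), np.int64(-58)), (228, np.int64(-3), np.int64(-36), np.int64(-51)), (234, np.int64(-10), np.int64(-36), np.int64(-42)), (400, np.int64(-9), np.int64(39), np.int64(-43)), (406, np.int64(-3), np.int64(39), np.int64(-51)), (414, np.int64(4), np.int64(39), np.int64(-61))]
```

```bash
python3 look.py b scene side; python3 - <<'E'
from h import *
D=pickle.load(open('d_b.pkl','rb')); s=D['s']
Rt=Ro.from_quat(s['tcp_rot']).as_matrix()
ims=[]
for n in ['scene','side']:
    c=D[n]; 
    im=c['frame'][:,:,::-1].copy()
    p0=proj(c,s['eef_pos'])
    u,v=p0.round().astype(int)
    x0=min(max(u-60,0),520);y0=min(max(v-60,0),280)
    cr=cv2.resize(im[y0:y0+120,x0:x0+120],(390,390),interpolation=cv2.INTER_NEAREST)
    for zz in (0,-.019,-.04):
        for yy in (-.037,0,.037):
            q=(proj(c,s['eef_pos']+Rt@[0,yy,zz])-[x0,y0])*3.25
            cv2.circle(cr,tuple(q.round().astype(int).tolist()),3,(0,255,0) if zz==0 else (0,255,255),-1)
    ims.append(cr)
cv2.imwrite('pics/tip.png',np.hstack(ims))
E
```

```text
1.7 [ 0.4196 -0.1662  0.2511] [ 9.986e-01 -5.320e-02 -3.000e-04 -1.000e-04] 0.88 [-0.3  0.1  0.2]
```

View pics/tip.png

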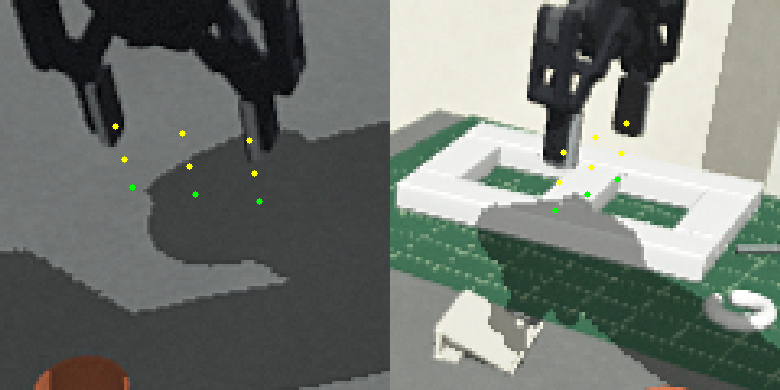

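The tips appear roughly 30 mm behind the stated TCP with the jaws open. I'll measure how that changes with opening.

Call:
jog_arm(commands="0 0 0 0 0 0;0 0 0 0 0 0;0 0 0 0 0 0;0 0 0 0 0 0;0 0 0 0 0 0", gripper=52)

```text
time: 2.42
eef_pos: [0.4201, -0.1651, 0.2514]
tcp_rot: [0.999, -0.052, 0.0, 0.0]
contact_force: [-0.1, 0.2, 0.4]
opening: 0.52
```

```bash
cat >> h.py <<'E'
def tipz(D):
    s=D['s'];c=D['wrist'];P=pts(c)
    Rt=Ro.from_quat(s['tcp_rot']).as_matrix(); q=(P-s['eef_pos'])@Rt*1000
    k=(c['z_map']>0)&(c['z_map']<.2)&(np.abs(q[...,0])<14)&(np.abs(q[...,1])<48)
    o=[]
    for sg in (-1,1):
        f=q[k&(sg*q[...,1]>2)]; f=f[f[:,2]>np.percentile(f[:,2],80)]
        o.append((np.percentile(f[:,2],99).round(1),np.median(f[:,1]).round(1)))
    return o
E
python3 look.py c wrist >/dev/null; python3 - <<'E'
from h import *
for t in 'ac':
    D=pickle.load(open(f'd_{t}.pkl','rb')); print(D['s']['opening'],tipz(D))
E
```

```text
0.8786732744559964 [(np.float64(-33.7), np.float64(-36.3)), (np.float64(-33.6), np.float64(39.2))]
0.5200499337367653 [(np.float64(-27.8), np.float64(-22.3)), (np.float64(-27.2), np.float64(25.1))]
```

Call:
jog_arm(commands="0 0 0 0 0 0;0 0 0 0 0 0;0 0 0 0 0 0;0 0 0 0 0 0;0 0 0 0 0 0", gripper=5)

```text
time: 3.1
eef_pos: [0.4201, -0.1652, 0.2514]
tcp_rot: [0.999, -0.052, -0.0, -0.0]
contact_force: [-0.5, 0.4, -1.1]
opening: 0.048
```

```bash
python3 look.py d wrist >/dev/null; python3 - <<'E'
from h import *
for t in 'acd':
    D=pickle.load(open(f'd_{t}.pkl','rb')); print(D['s']['opening'],tipz(D),D['s']['time'])
E
```

```text
0.8786732744559964 [(np.float64(-33.7), np.float64(-36.3)), (np.float64(-33.6), np.float64(39.2))] 1.65
0.5200499337367653 [(np.float64(-27.8), np.float64(-22.3)), (np.float64(-27.2), np.float64(25.1))] 2.425
0.04768294664507547 [(np.float64(-30.1), np.float64(-10.0)), (np.float64(-29.2), np.float64(10.1))] 3.1
```

View pics/wrist_d.png

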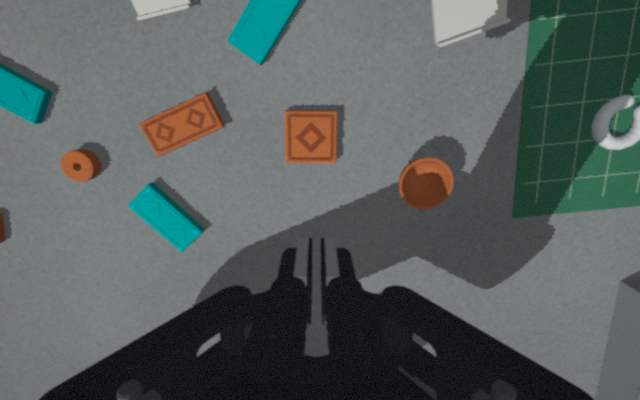

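```bash
python3 - <<'E'
from h import *
from plant import get_state
mv(get_state(),[.444,-.160,.03],down(-96))
E
```

```text
shift [ 0.0239  0.0052 -0.2214] turn [-0.0001 -0.0001 -0.0005] ang 0.0
```

Call:
jog_arm(commands="0.024 0.005 -0.02 0 0 0;0.024 0.005 -0.06 0 0 0;0.024 0.005 -0.11 0 0 0;0.024 0.005 -0.16 0 0 0;0.024 0.005 -0.2 0 0 0;0.024 0.005 -0.22 0 0 0;0.024 0.005 -0.22 0 0 0;0.024 0.005 -0.22 0 0 0", gripper=92)

```text
time: 4.15
eef_pos: [0.4449, -0.1607, 0.0325]
tcp_rot: [0.999, -0.052, 0.001, 0.0]
contact_force: [-0.2, -0.4, -0.2]
opening: 0.921
```

```bash
python3 look.py e wrist side; python3 - <<'E'
from h import *
D=pickle.load(open('d_e.pkl','rb')); print(tipz(D))
a=D['wrist']['frame'][:,160:480]; a=cv2.resize(a,(400,500)); b=cv2.resize(D['side']['frame'][110:235,340:440],(400,500),interpolation=cv2.INTER_NEAREST)
cv2.imwrite('pics/e2.png',np.hstack([a,b])[:,:,::-1])
E
```

```text
4.15 [ 0.4449 -0.1607  0.0325] [ 9.986e-01 -5.210e-02  8.000e-04  4.000e-04] 0.921 [-0.2 -0.4 -0.2]
C [ 0.523 -0.17   0.199]
[    0   136   147   122 10650] z [ 9.5 14.1 15.6] ctr [475.4  -2. ] [45.6 98. ] 17.3
[  263   169   108   100 10324] z [12.2 14.  15.4] ctr [ 443.9 -161.9] [65.5 65.9] 83.7
[ 489  266  120   88 5980] z [ 7.2 29.  39.8] ctr [ 385.  -301.7] [61.8 42. ] 64.1
finger -1 max z -37.7 inner 5.0
finger 1 max z -37.6 inner 5.0
[(np.float64(19.9), np.float64(-22.9)), (np.float64(20.1), np.float64(21.8))]
```

View pics/e2.png

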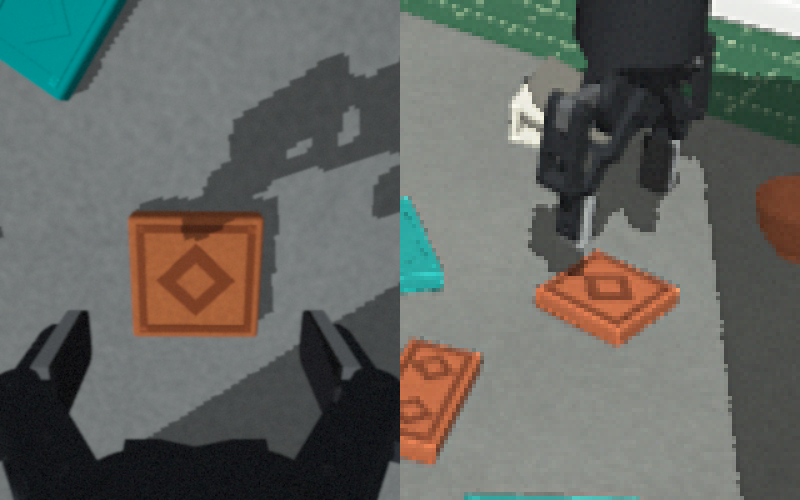

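Call:
jog_arm(commands="0 0 -0.012 0 0 0;0 0 -0.024 0 0 0;0 0 -0.032 0 0 0;0 0 -0.032 0 0 0;0 0 -0.036 0 0 0;0 0 -0.036 0 0 0")

```text
time: 5.0
eef_pos: [0.444, -0.1601, -0.0047]
tcp_rot: [0.999, -0.052, -0.0, -0.0]
contact_force: [-0.2, 0.4, 0.0]
opening: 0.921
```

```bash
python3 look.py f wrist side; python3 - <<'E'
from h import *
D=pickle.load(open('d_f.pkl','rb'))
a=D['wrist']['frame'][:,160:480]; a=cv2.resize(a,(400,500)); b=cv2.resize(D['side']['frame'][110:235,340:440],(400,500),interpolation=cv2.INTER_NEAREST)
cv2.imwrite('pics/f2.png',np.hstack([a,b])[:,:,::-1])
E
```

```text
5.0 [ 0.444  -0.1601 -0.0047] [ 9.986e-01 -5.210e-02 -1.000e-04 -1.000e-04] 0.921 [-0.2  0.4  0. ]
C [ 0.522 -0.17   0.161]
[   0  143  113  128 9298] z [ 5.6 14.  15.5] ctr [480.  -16.9] [45.5 67.3] 17.4
[  251   184   133   120 15001] z [11.9 14.  15.4] ctr [ 443.8 -161.9] [65.5 66.4] 83.8
[ 535  299  105  101 5660] z [10.  24.9 39.5] ctr [ 384.9 -307.5] [59.7 28.2] 39.5
finger -1 max z -3.2 inner 5.0
finger 1 max z -3.0 inner 5.0
```

View pics/f2.png

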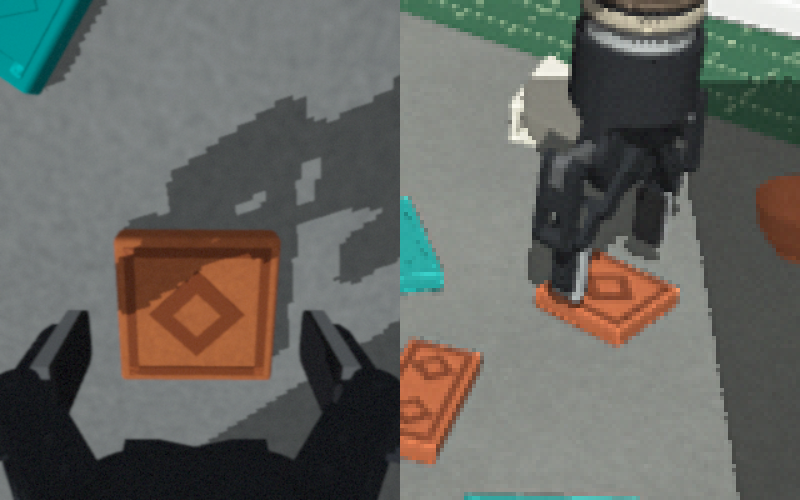

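Call:
jog_arm(commands="0 0 -0.006 0 0 0;0 0 -0.012 0 0 0;0 0 -0.015 0 0 0;0 0 -0.015 0 0 0")

```text
time: 5.6
eef_pos: [0.4437, -0.16, -0.02]
tcp_rot: [0.999, -0.052, -0.0, -0.0]
contact_force: [-0.5, 0.1, -0.0]
opening: 0.921
```

```bash
python3 look.py g wrist side; python3 - <<'E'
from h import *
D=pickle.load(open('d_g.pkl','rb'))
a=D['wrist']['frame'][:,160:480]; a=cv2.resize(a,(400,500)); b=cv2.resize(D['side']['frame'][110:235,340:440],(400,500),interpolation=cv2.INTER_NEAREST)
cv2.imwrite('pics/g2.png',np.hstack([a,b])[:,:,::-1])
c=D['side'];P=pts(c)*1000; q=P[155:200,370:415].reshape(-1,3); q=q[q[:,2]<80]
hs=c['frame'][155:200,370:415].reshape(-1,3).max(1)
E
```

```text
5.6 [ 0.4437 -0.16   -0.02  ] [ 9.986e-01 -5.210e-02 -5.000e-04 -3.000e-04] 0.921 [-0.5  0.1 -0. ]
C [ 0.522 -0.17   0.146]
[   0  148   95  127 7732] z [ 4.1 13.7 15.4] ctr [483.  -26.7] [45.7 47. ] 17.1
[  245   192   147   131 17896] z [11.6 14.  15.3] ctr [ 444.1 -161.8] [65.5 66.3] 83.8
[ 556  317   84   83 4117] z [10.2 23.2 39.4] ctr [ 384.1 -306.3] [58.4 26.9] 39.5
finger -1 max z -18.6 inner 5.0
finger 1 max z -18.4 inner 5.0
```

View pics/g2.png

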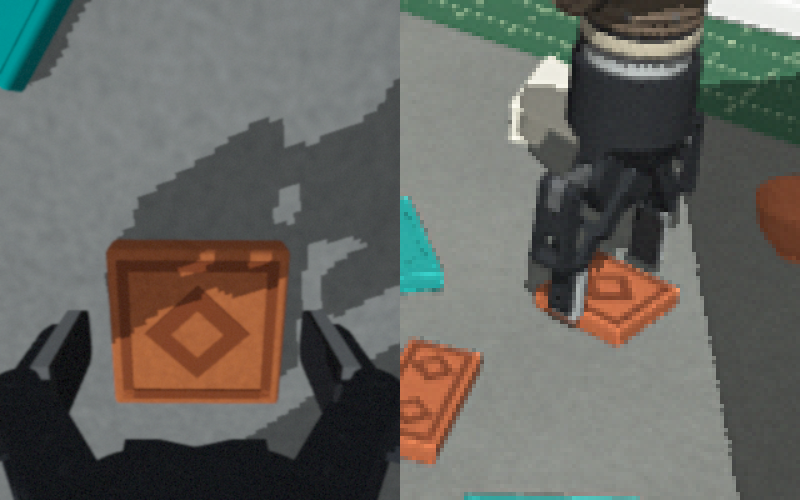

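Call:
jog_arm(commands="0 0 -0.004 0 0 0;0 0 -0.008 0 0 0;0 0 -0.008 0 0 0")

```text
time: 6.08
eef_pos: [0.4437, -0.1599, -0.028]
tcp_rot: [0.999, -0.052, -0.0, -0.0]
contact_force: [0.8, 0.2, 0.2]
opening: 0.92
```

Call:
jog_arm(commands="0 0 0 0 0 0;0 0 0 0 0 0;0 0 0 0 0 0;0 0 0 0 0 0", gripper=70, grip_force=40)

```text
time: 6.58
eef_pos: [0.4444, -0.1603, -0.0273]
tcp_rot: [0.999, -0.052, 0.0, 0.0]
contact_force: [-0.3, -0.4, 1.7]
opening: 0.759
```

```bash
python3 look.py i wrist side; python3 - <<'E'
from h import *
D=pickle.load(open('d_i.pkl','rb'))
a=D['wrist']['frame'][:,160:480]; a=cv2.resize(a,(400,500)); b=cv2.resize(D['side']['frame'][110:235,340:440],(400,500),interpolation=cv2.INTER_NEAREST)
cv2.imwrite('pics/i2.png',np.hstack([a,b])[:,:,::-1])
E
```

```text
6.575 [ 0.4444 -0.1603 -0.0273] [ 9.986e-01 -5.210e-02  3.000e-04  1.000e-04] 0.759 [-0.3 -0.4  1.7]
C [ 0.522 -0.17   0.139]
[   0  152   84  126 6609] z [ 3.4 13.4 15.2] ctr [479.1 -43. ] [29.1 57.5] 68.5
[  240   198   154   136 19584] z [11.4 14.  15.3] ctr [ 444.3 -161.7] [65.9 66.3] 84.2
[ 556  327   84   73 4179] z [ 3.2 24.6 39.4] ctr [ 401.4 -287.7] [ 7.  30.2] 21.2
finger -1 max z -25.9 inner 5.0
finger 1 max z -25.6 inner 5.0
```

View pics/i2.png

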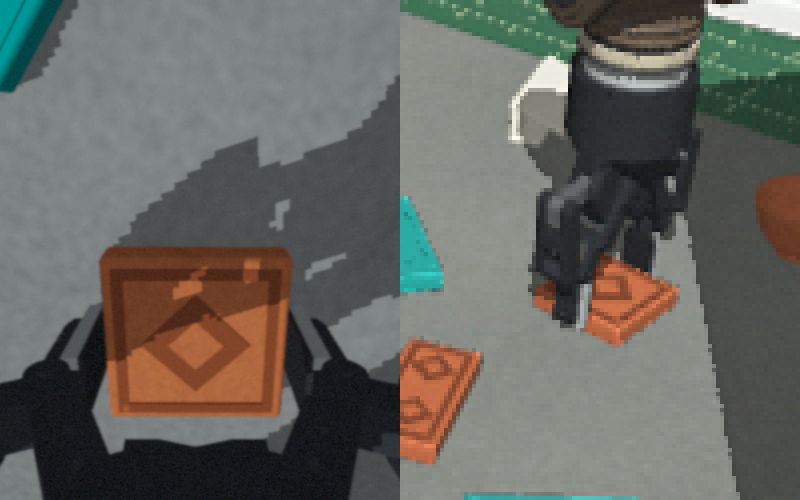

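Call:
jog_arm(commands="0 0 0 0 0 0;0 0 0.005 0 0 0;0 0 0.015 0 0 0;0 0 0.04 0 0 0;0 0 0.07 0 0 0;0 0 0.1 0 0 0;0 0 0.1 0 0 0")

```text
time: 7.55
eef_pos: [0.4459, -0.1613, 0.0752]
tcp_rot: [0.999, -0.052, 0.003, 0.002]
contact_force: [0.2, 0.3, -2.1]
opening: 0.76
```

```bash
python3 look.py j wrist side; python3 - <<'E'
from h import *
D=pickle.load(open('d_j.pkl','rb'))
a=D['wrist']['frame'][:,160:480]; a=cv2.resize(a,(400,500)); b=cv2.resize(D['side']['frame'][70:195,340:440],(400,500),interpolation=cv2.INTER_NEAREST)
cv2.imwrite('pics/j2.png',np.hstack([a,b])[:,:,::-1])
E
```

```text
7.55 [ 0.4459 -0.1613  0.0752] [ 0.9986 -0.052   0.0028  0.0016] 0.76 [ 0.2  0.3 -2.1]
C [ 0.523 -0.17   0.242]
[  28  130  145  102 7958] z [11.8 14.2 15.7] ctr [475.5  -2.2] [45.5 97.1] 17.3
[  240   198   153   136 19655] z [113.9 116.4 117.8] ctr [ 445.4 -162.4] [65.7 66.8] 84.0
[ 460  238   97   78 5468] z [ 5.2 25.3 39.7] ctr [ 376.4 -297.8] [59.2 54. ] 35.7
finger -1 max z -39.3 inner 5.0
finger 1 max z -39.2 inner 5.0
```

View pics/j2.png

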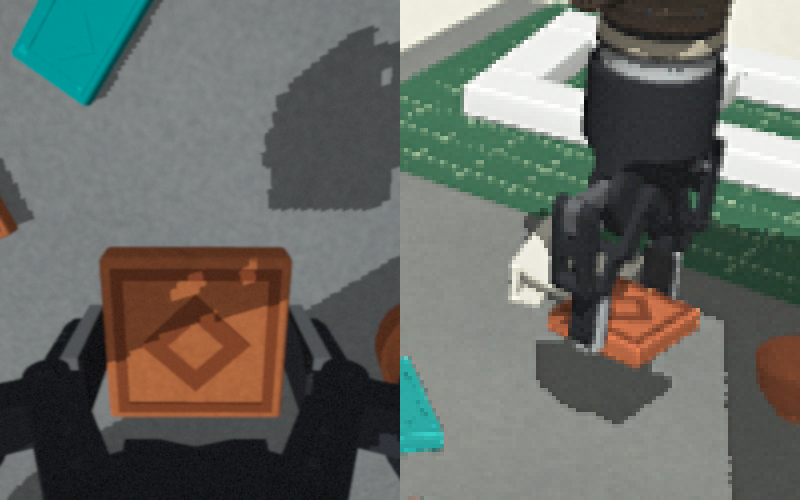

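Plaque held. Next I look at the large mount with the wrist camera before placing.

```bash
python3 - <<'E'
from h import *
from plant import get_state
mv(get_state(),[.70,-.323,.2],down(-77.4))
E
```

```text
shift [ 0.2564 -0.1632  0.1281] turn [-2.000e-04 -6.000e-04  3.241e-01] ang 18.6
```

Call:
jog_arm(commands="0.03 -0.02 0.03 0 0 0.06;0.075 -0.05 0.07 0 0 0.13;0.12 -0.08 0.1 0 0 0.19;0.165 -0.11 0.128 0 0 0.25;0.21 -0.14 0.128 0 0 0.3;0.24 -0.155 0.128 0 0 0.325;0.256 -0.163 0.128 0 0 0.325;0.256 -0.163 0.128 0 0 0.325;0.256 -0.163 0.128 0 0 0.325")

```text
time: 8.78
eef_pos: [0.6991, -0.3225, 0.1981]
tcp_rot: [0.994, 0.11, -0.001, -0.001]
contact_force: [-0.9, 0.8, -1.5]
opening: 0.756
```

```bash
python3 look.py k wrist; cat > mfit.py <<'E'
import sys
from h import *
tag,nm,x,y,yaw=sys.argv[1:6]
D=pickle.load(open(f'd_{tag}.pkl','rb'));c=D['wrist'];P=pts(c)*1000
hsv=cv2.cvtColor(c['frame'],cv2.COLOR_RGB2HSV)
w=((hsv[...,1]<60)&(hsv[...,2]>int(sys.argv[6]) if len(sys.argv)>6 else (hsv[...,1]<60)&(hsv[...,2]>125))&(c['z_map']>.0)
k=w&(np.hypot(P[...,0]-float(x),P[...,1]-float(y))<80)&(P[...,2]>4)&(P[...,2]<50)
fitmount(P[k],nm,(float(x),float(y)),np.radians(float(yaw)),1)
E
python3 mfit.py k large 577 -351 12.6 125
```

```text
8.775 [ 0.6991 -0.3225  0.1981] [ 0.9939  0.1102 -0.0015 -0.0012] 0.756 [-0.9  0.8 -1.5]
C [ 0.776 -0.307  0.364]
[  240   198   153   136 19587] z [236.6 239.3 240.6] ctr [ 699.1 -324.2] [66.4 66. ] 12.8
[   0  255   78   40 2606] z [ 5.7 14.1 15.7] ctr [476.2  -3.6] [46.2 96.5] 17.2
finger -1 max z -38.9 inner 5.0
finger 1 max z -39.1 inner 5.0  File "mfit.py", line 6
    w=((hsv[...,1]<60)&(hsv[...,2]>int(sys.argv[6]) if len(sys.argv)>6 else (hsv[...,1]<60)&(hsv[...,2]>125))&(c['z_map']>.0)
      ^
SyntaxError: '(' was never closed
```

View pics/wrist_k.png

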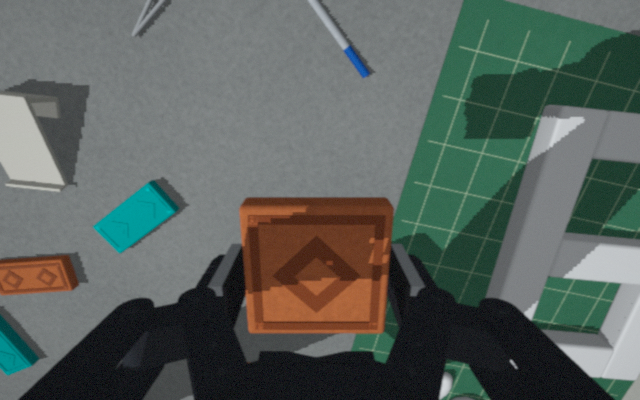

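Call:
jog_arm(commands="-0.03 -0.007 0 0 0 0;-0.08 -0.018 0 0 0 0;-0.13 -0.029 0 0 0 0;-0.175 -0.039 0 0 0 0;-0.2 -0.045 0 0 0 0;-0.2 -0.045 0 0 0 0;-0.2 -0.045 0 0 0 0")

```text
time: 9.7
eef_pos: [0.5004, -0.3678, 0.2008]
tcp_rot: [0.994, 0.11, 0.0, 0.0]
contact_force: [0.5, 0.6, -0.5]
opening: 0.757
```

```bash
python3 look.py l wrist; sed -i 's/^w=.*/w=(hsv[...,1]<60)\&(hsv[...,2]>int(sys.argv[6]))/' mfit.py
python3 mfit.py l large 577 -351 12.6 125;python3 mfit.py l large 577 -351 12.6 90
```

```text
9.7 [ 0.5004 -0.3678  0.2008] [9.939e-01 1.102e-01 5.000e-04 2.000e-04] 0.757 [ 0.5  0.6 -0.5]
C [ 0.577 -0.352  0.367]
[   0   88   37   45 1361] z [ 4.8 13.8 15.8] ctr [484.7 -32.9] [45.1 34.1] 16.8
[  204   197   190   136 20272] z [233.9 242.  243.4] ctr [ 499.1 -363.1] [66.3 78.3] 12.9
[566 278  30  37 724] z [ 9.2 15.9 17.1] ctr [ 405.6 -743.8] [55.6 23.7] 38.9
finger -1 max z -39.1 inner 5.0
finger 1 max z -39.2 inner 5.0
large [ 5.786e+02 -3.536e+02  2.000e-01] 12.7 rect [82.4 73.6] res 0.07 5672 amin/max 2.7 76.2
large [ 5.785e+02 -3.535e+02  2.000e-01] 13.2 rect [82.2 74.5] res 0.03 5696 amin/max 2.0 76.5
```

View pics/wrist_l.png

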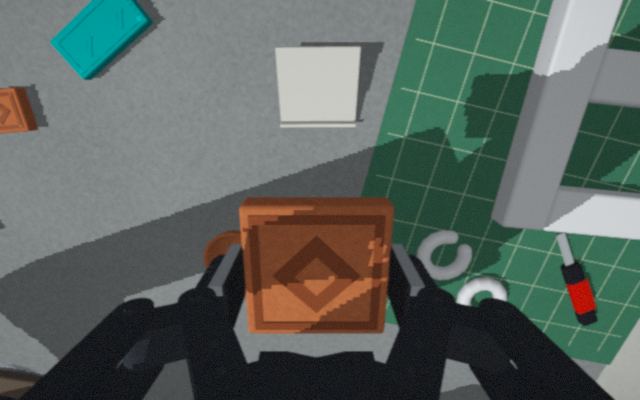

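```bash
cat > place.py <<'E'
import sys
from h import *
from plant import get_state
# args: mount x y yaw(deg) z0 jaw zoff(mm, underside behind TCP) toolx  upslope_mm gap_mm
mx,my,yaw,z0,jaw,zo,tx,up,gap=map(float,sys.argv[1:10])
s=get_state(); R=down(jaw,20,yaw); Rm=(Ro.from_euler('z',yaw,degrees=True)*Ro.from_euler('y',-20,degrees=True)).as_matrix()
P=np.array([mx,my,z0])+Rm[:,0]*up+Rm[:,2]*gap
t=R.apply([-tx,0,zo])+P
mv(s,t/1000,R); print('up dir',Rm[:,0].round(3),'normal',Rm[:,2].round(3))
E
python3 place.py 578 -352.2 12.8 17.8 -77.2 27.3 -0.4 4 50
```

```text
shift [ 0.0737  0.0147 -0.1601] turn [ 0.0772 -0.3397  0.002 ] ang 20.0
up dir [0.916 0.208 0.342] normal [-0.334 -0.076  0.94 ]
```

Call:
jog_arm(commands="0.012 0.002 -0.02 0.013 -0.057 0;0.025 0.005 -0.05 0.026 -0.113 0.001;0.037 0.007 -0.08 0.039 -0.17 0.001;0.05 0.01 -0.11 0.051 -0.226 0.001;0.062 0.012 -0.14 0.064 -0.283 0.002;0.07 0.014 -0.155 0.077 -0.34 0.002;0.074 0.015 -0.16 0.077 -0.34 0.002;0.074 0.015 -0.16 0.077 -0.34 0.002;0.074 0.015 -0.16 0.077 -0.34 0.002")

```text
time: 10.88
eef_pos: [0.5752, -0.3537, 0.0419]
tcp_rot: [0.979, 0.11, 0.173, -0.018]
contact_force: [-0.1, -0.4, -0.9]
opening: 0.758
```

```bash
cat > chk.py <<'E'
# wrist: held/placed plaque plane fit + pose relative to mount frame
import sys
from h import *
tag=sys.argv[1]; mx,my,yaw,z0=map(float,sys.argv[2:6])
D=pickle.load(open(f'd_{tag}.pkl','rb'))
Rm=(Ro.from_euler('z',yaw,degrees=True)*Ro.from_euler('y',-20,degrees=True)).as_matrix()
for n in D:
    if n=='s': continue
    c=D[n];P=pts(c)*1000
    q=(P-[mx,my,z0])@Rm
    m=(terra(c)>0)&(c['z_map']>0)&(np.abs(q[...,0])<75)&(np.abs(q[...,1])<75)&(np.abs(q[...,2])<100)
    k,l,st,ce=cv2.connectedComponentsWithStats(m.astype(np.uint8))
    if k<2: print(n,'none'); continue
    i=1+np.argmax(st[1:,4]); Q=q[l==i]
    zt=np.median(Q[:,2]); T_=Q[np.abs(Q[:,2]-zt)<5]
    for _ in range(3):
        A=np.c_[T_[:,:2],np.ones(len(T_))]; co=np.linalg.lstsq(A,T_[:,2],rcond=None)[0]
        r=Q[:,2]-np.c_[Q[:,:2],np.ones(len(Q))]@co; T_=Q[np.abs(r)<2]
    rr=cv2.minAreaRect(T_[:,:2].astype(np.float32))
    print(n,'top h',(co[2]).round(1),'tilt x,y deg',np.degrees(co[:2]).round(1),'ctr up/across',np.round(rr[0],1),'size',np.round(rr[1],1),'ang',round((rr[2]+45)%90-45,1),len(T_))
E
python3 look.py m wrist scene side; python3 chk.py m 578 -352.2 12.8 17.8; python3 place.py 578 -352.2 12.8 17.8 -77.2 27.3 -0.4 4 2
```

```text
10.875 [ 0.5752 -0.3537  0.0419] [ 0.9786  0.11    0.1729 -0.0185] 0.758 [-0.1 -0.4 -0.9]
C [ 0.591 -0.351  0.225]
[  240   198   154   136 19601] z [71.3 82.5 90.6] ctr [ 574.2 -355.1] [43.5 66.9] 14.2
finger -1 max z -39.2 inner 5.0
finger 1 max z -39.2 inner 5.0
wrist top h 65.0 tilt x,y deg [-0.1 -0.1] ctr up/across [ 4.6 -2. ] size [66.1 66.6] ang -0.0 18383
scene top h 66.3 tilt x,y deg [-0.6 -0.4] ctr up/across [ 7.1 -0.6] size [64.9 65.2] ang 2.0 526
side top h 64.7 tilt x,y deg [-0.9 -0.9] ctr up/across [-16.4   4.4] size [23.1 65.8] ang 0.5 85
shift [ 0.0158  0.0043 -0.0461] turn [0.0013 0.0006 0.0003] ang 0.1
up dir [0.916 0.208 0.342] normal [-0.334 -0.076  0.94 ]
```

View pics/side_m.png

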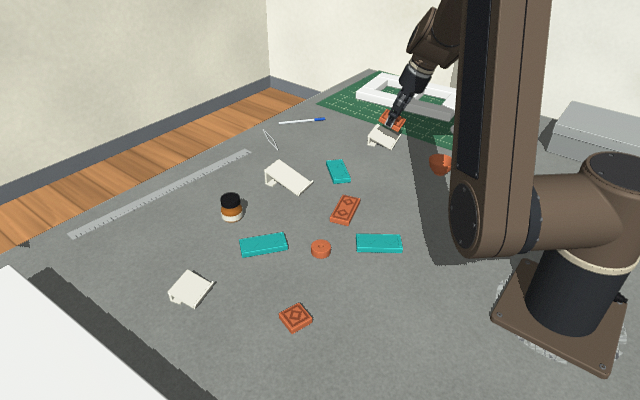

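Call:
jog_arm(commands="0.004 0.001 -0.012 0 0 0;0.009 0.002 -0.026 0 0 0;0.013 0.003 -0.038 0 0 0;0.015 0.004 -0.043 0 0 0;0.016 0.004 -0.046 0 0 0;0.016 0.004 -0.046 0 0 0;0.016 0.004 -0.046 0 0 0")

```text
time: 11.9
eef_pos: [0.5903, -0.3495, -0.0051]
tcp_rot: [0.979, 0.109, 0.173, -0.019]
contact_force: [-0.1, -0.1, -1.0]
opening: 0.755
```

```bash
python3 look.py n wrist scene side; python3 chk.py n 578 -352.2 12.8 17.8; python3 place.py 578 -352.2 12.8 17.8 -77.2 27.3 -0.4 4 0
python3 - <<'E'
from h import *
D=pickle.load(open('d_n.pkl','rb'))
a=D['wrist']['frame'][150:400,160:480]; a=cv2.resize(a,(400,313)); b=cv2.resize(D['side']['frame'][95:173,340:440],(400,313),interpolation=cv2.INTER_NEAREST)
cv2.imwrite('pics/n2.png',np.hstack([a,b])[:,:,::-1])
E
```

```text
11.9 [ 0.5903 -0.3495 -0.0051] [ 0.9787  0.1095  0.1726 -0.019 ] 0.755 [-0.1 -0.1 -1. ]
C [ 0.607 -0.347  0.178]
[  240   198   153   135 19397] z [24.4 35.6 43.6] ctr [ 589.7 -350.6] [42.9 66.3] 14.5
finger -1 max z 0.9 inner 5.0
finger 1 max z 0.5 inner 5.0
wrist top h 15.4 tilt x,y deg [-0.2 -0. ] ctr up/across [ 3.9 -1.3] size [66.4 65.9] ang 0.4 18260
scene top h 16.7 tilt x,y deg [-0.5  0.1] ctr up/across [5.1 0.4] size [65.2 65.2] ang -0.6 513
side top h 15.1 tilt x,y deg [-0.3 -0.5] ctr up/across [-17.6   4.6] size [22.8 64.9] ang 2.4 80
shift [ 0.0009  0.0001 -0.0012] turn [ 0.0003 -0.      0.0006] ang 0.0
up dir [0.916 0.208 0.342] normal [-0.334 -0.076  0.94 ]
```

View pics/n2.png

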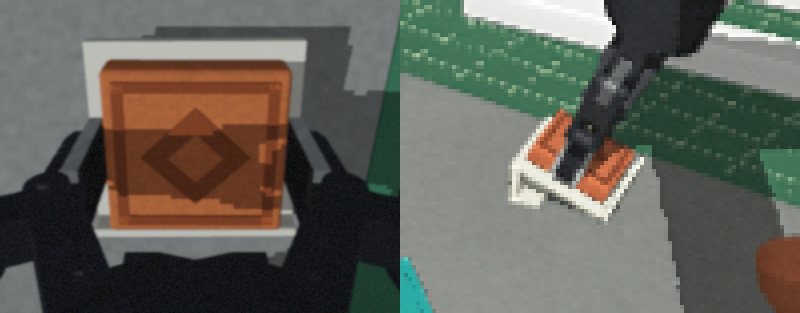

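Call:
jog_arm(commands="0.0003 0.0001 -0.001 0 0 0;-0.001 -0.0002 -0.0014 0 0 0;-0.002 -0.0005 -0.0018 0 0 0;-0.003 -0.0007 -0.0021 0 0 0;-0.003 -0.0007 -0.0021 0 0 0;-0.003 -0.0007 -0.0021 0 0 0")

```text
time: 12.8
eef_pos: [0.5872, -0.3501, -0.0073]
tcp_rot: [0.979, 0.109, 0.172, -0.019]
contact_force: [-1.0, -0.5, 2.3]
opening: 0.761
```

```bash
python3 look.py o wrist; python3 chk.py o 578 -352.2 12.8 17.8; python3 place.py 578 -352.2 12.8 17.8 -77.2 27.3 -0.4 0 0
python3 - <<'E'
from h import *
D=pickle.load(open('d_o.pkl','rb'))
cv2.imwrite('pics/o2.png',cv2.resize(D['wrist']['frame'][150:400,160:480],(640,500))[:,:,::-1])
E
```

```text
12.8 [ 0.5872 -0.3501 -0.0073] [ 0.9787  0.1095  0.1725 -0.0192] 0.761 [-1.  -0.5  2.3]
C [ 0.604 -0.348  0.175]
[  240   198   153   135 19382] z [22.2 33.4 41.3] ctr [ 586.  -351.4] [42.  66.4] 12.3
finger -1 max z -1.4 inner 5.0
finger 1 max z -2.0 inner 5.0
wrist top h 14.4 tilt x,y deg [-0.2  0. ] ctr up/across [-0.  -1.1] size [65.9 65.8] ang -0.2 18249
shift [ 0.0002  0.0001 -0.0004] turn [ 0.0003 -0.0001  0.0007] ang 0.0
up dir [0.916 0.208 0.342] normal [-0.334 -0.076  0.94 ]
```

View pics/o2.png

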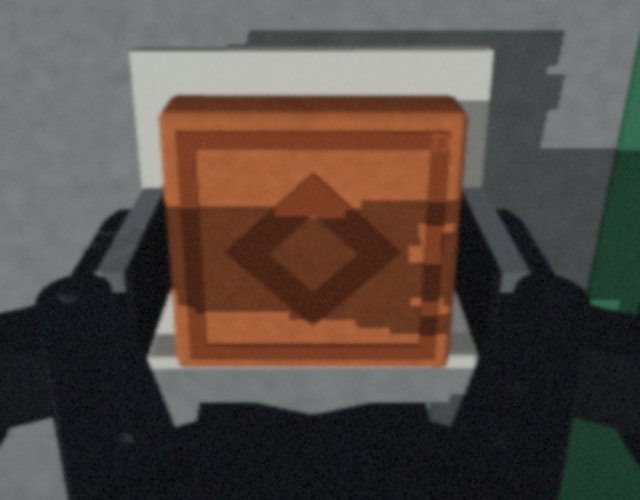

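Call:
jog_arm(commands="0 0 0 0 0 0;0 0 0 0 0 0;0 0 0 0 0 0;0 0 0 0 0 0", gripper=90)

```text
time: 13.35
eef_pos: [0.587, -0.3497, -0.0079]
tcp_rot: [0.979, 0.11, 0.172, -0.02]
contact_force: [0.6, 0.3, 0.6]
opening: 0.901
```

```bash
python3 look.py p wrist; python3 chk.py p 578 -352.2 12.8 17.8; python3 mfit.py l large 577 -351 12.6 125
python3 - <<'E'
from h import *
D=pickle.load(open('d_p.pkl','rb'))
cv2.imwrite('pics/p2.png',cv2.resize(D['wrist']['frame'][150:400,160:480],(640,500))[:,:,::-1])
E
```

```text
13.35 [ 0.587  -0.3497 -0.0079] [ 0.9788  0.1095  0.1722 -0.0196] 0.901 [0.6 0.3 0.6]
C [ 0.603 -0.348  0.175]
[  240   199   154   135 19482] z [22.  33.3 41.3] ctr [ 585.5 -351.7] [42.5 65.2] 13.0
finger -1 max z -1.9 inner 5.0
finger 1 max z -2.6 inner 5.0
wrist top h 14.4 tilt x,y deg [-0.2  0.1] ctr up/across [-0.5 -1.2] size [66.  65.1] ang 0.1 18312
large [ 5.786e+02 -3.536e+02  2.000e-01] 12.7 rect [82.4 73.6] res 0.07 5672 amin/max 2.7 76.2
```

View pics/p2.png

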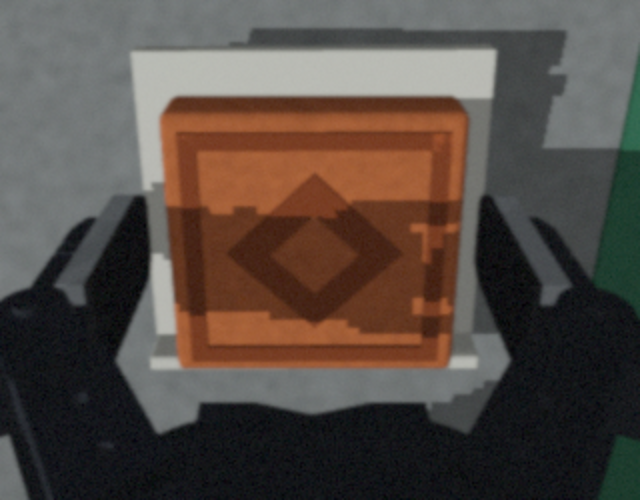

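```bash
python3 - <<'E'
from h import *
from plant import get_state
s=get_state(); print(s['qpos'])
mv(s,[.475,.0005,.10],down(17.3))
R0=Ro.from_quat(s['tcp_rot'])
E
```

```text
[-0.8051935   0.44792527  1.83725229  0.45722683  0.72468914  0.21757706]
shift [-0.112   0.3503  0.1078] turn [-0.339   0.1948  1.6315] ang 96.1
```

Call:
jog_arm(commands="-0.004 -0.001 0.012 0 0 0;-0.01 -0.002 0.03 0 0 0;-0.02 -0.0046 0.056 0 0 0;-0.03 0.02 0.1 0 0 0;-0.03 0.05 0.11 0 0 0;-0.03 0.08 0.11 0 0 0", gripper=72)

```text
time: 14.15
eef_pos: [0.5576, -0.2704, 0.106]
tcp_rot: [0.978, 0.109, 0.174, -0.017]
contact_force: [0.2, -0.4, -1.5]
opening: 0.749
```

```bash
python3 - <<'E'
from h import *
from plant import get_state
s=get_state(); print(s['qpos'],s['eef_pos'])
mv(s,[.475,.0005,.10],down(17.3))
E
```

```text
[-0.74209063  0.13985148  1.98037388  0.38307572  0.84951518  0.375976  ] [ 0.55762318 -0.27036444  0.10595303]
shift [-0.0826  0.2709 -0.006 ] turn [-0.3393  0.201   1.6313] ang 96.2
```

Call:
jog_arm(commands="-0.01 0.03 0 -0.034 0.02 0.163;-0.017 0.055 0 -0.068 0.04 0.326;-0.026 0.085 0 -0.102 0.06 0.489;-0.034 0.11 0 -0.136 0.08 0.652;-0.042 0.14 0 -0.17 0.1 0.816;-0.05 0.165 0 -0.204 0.121 0.979;-0.06 0.195 0 -0.238 0.141 1.142;-0.068 0.22 0 -0.271 0.161 1.305;-0.076 0.25 0 -0.305 0.181 1.468;-0.0825 0.271 0 -0.339 0.201 1.631;-0.0825 0.271 0 -0.339 0.201 1.631;-0.0825 0.271 0 -0.339 0.201 1.631;-0.0825 0.271 0 -0.339 0.201 1.631")

```text
time: 15.78
eef_pos: [0.4748, 0.0002, 0.1027]
tcp_rot: [0.594, 0.804, -0.002, 0.0]
contact_force: [-1.2, -0.5, -1.2]
opening: 0.754
```

```bash
python3 look.py q wrist;  python3 - <<'E'
from h import *
from plant import get_state
s=get_state(); print(s['qpos'])
mv(s,[.475,.0005,.10],down(17.3))
E
```

```text
15.775 [4.748e-01 2.000e-04 1.027e-01] [ 5.941e-01  8.044e-01 -2.400e-03  1.000e-04] 0.754 [-1.2 -0.5 -1.2]
C [0.453 0.074 0.269]
[299   0  54  23 895] z [ 7.1 17.4 18.7] ctr [442.6 127.1] [37.  12.1] 17.0
[  243   130   146   191 21182] z [ 13.5 135.7 137.3] ctr [475.6  -0.9] [65.3 66.7] 17.8
finger -1 max z -32.0 inner 5.0
finger 1 max z -32.0 inner 5.0
[-0.21104347 -0.04249567  2.14319864 -0.0051911   1.04301315 -0.50707465]
shift [ 0.0002  0.0003 -0.0026] turn [ 0.0039 -0.003   0.0033] ang 0.3
```

View pics/wrist_q.png

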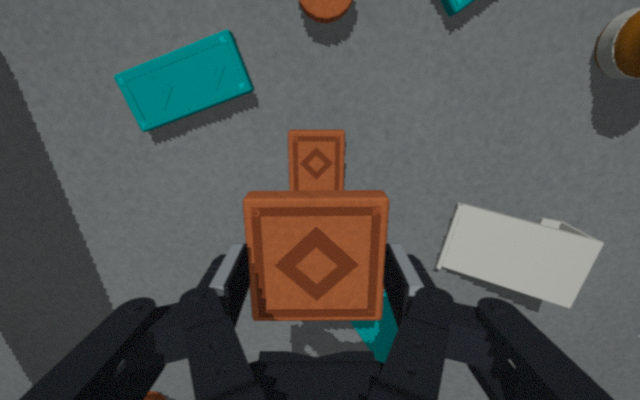

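My mistake: setting the gripper to 72% during the retract call made it close on the large plaque again, and it was lifted off. The picture shows it held (rows 190–320) by only about 3 mm of pad. I'll set it down gently on free table, regrip it deeper and place it again.

Call:
jog_arm(commands="-0.002 -0.01 0 0 0 0;-0.005 -0.03 0 0 0 0;-0.009 -0.055 0 0 0 0;-0.013 -0.08 0 0 0 0;-0.017 -0.105 0 0 0 0;-0.021 -0.125 -0.005 0 0 0;-0.024 -0.14 -0.015 0 0 0;-0.025 -0.148 -0.03 0 0 0;-0.025 -0.15 -0.05 0 0 0;-0.025 -0.15 -0.07 0 0 0;-0.025 -0.15 -0.09 0 0 0;-0.025 -0.15 -0.105 0 0 0;-0.025 -0.15 -0.112 0 0 0;-0.025 -0.15 -0.112 0 0 0")

```text
time: 17.58
eef_pos: [0.4493, -0.1486, -0.0102]
tcp_rot: [0.593, 0.805, -0.003, -0.001]
contact_force: [0.2, -0.9, -1.3]
opening: 0.747
```

```bash
python3 look.py r wrist side; python3 - <<'E'
from h import *
D=pickle.load(open('d_r.pkl','rb'))
a=D['wrist']['frame'][:,160:480]; a=cv2.resize(a,(400,500)); b=cv2.resize(D['side']['frame'][110:235,320:420],(400,500),interpolation=cv2.INTER_NEAREST)
cv2.imwrite('pics/r2.png',np.hstack([a,b])[:,:,::-1])
E
```

```text
17.575 [ 0.4493 -0.1486 -0.0102] [ 5.931e-01  8.051e-01 -2.600e-03 -8.000e-04] 0.747 [ 0.2 -0.9 -1.3]
C [ 0.428 -0.075  0.156]
[ 418    0  128   72 8517] z [ 9.1 14.  15.6] ctr [485.3 -35.1] [46.1 26.2] 16.8
[  243   190   146   131 17850] z [20.8 23.1 24.5] ctr [ 450.2 -149.7] [65.7 66.8] 17.7
finger -1 max z -7.8 inner 5.0
finger 1 max z -9.1 inner 5.0
```

View pics/r2.png

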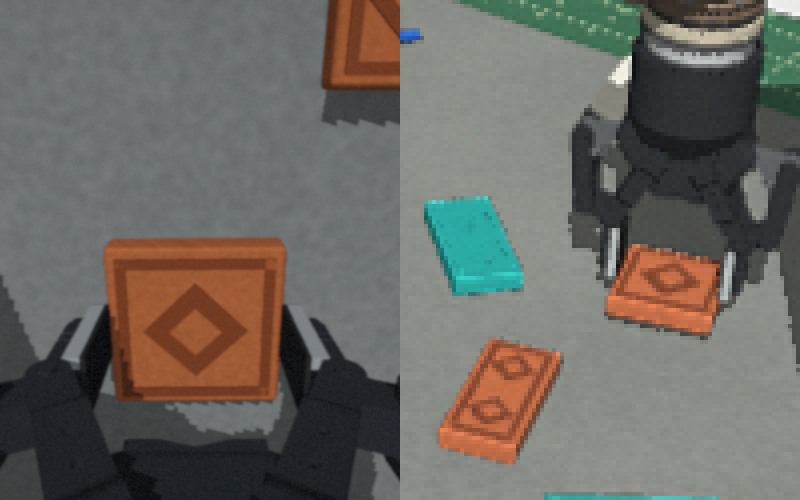

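Call:
jog_arm(commands="0 0 -0.003 0 0 0;0 0 -0.006 0 0 0;0 0 -0.0075 0 0 0;0 0 -0.0085 0 0 0;0 0 -0.0085 0 0 0")

```text
time: 18.3
eef_pos: [0.4496, -0.1488, -0.0182]
tcp_rot: [0.593, 0.805, -0.003, -0.0]
contact_force: [0.0, -0.1, -1.2]
opening: 0.748
```

```bash
python3 look.py r3 wrist
```

```text
18.3 [ 0.4496 -0.1488 -0.0182] [ 5.931e-01  8.051e-01 -2.600e-03 -3.000e-04] 0.748 [ 0.  -0.1 -1.2]
C [ 0.428 -0.075  0.148]
[ 423    0  137   70 8833] z [ 9.4 14.  15.5] ctr [485.7 -36. ] [46.4 23.9] 17.1
[  243   190   146   131 17853] z [12.6 15.  16.4] ctr [ 450.3 -149.8] [65.6 66.4] 17.8
finger -1 max z -16.0 inner 5.0
finger 1 max z -17.1 inner 5.0
```

Still about 1 mm up with no contact. I'll lower it further in small steps.

Call:
jog_arm(commands="0 0 -0.0006 0 0 0;0 0 -0.0012 0 0 0;0 0 -0.0012 0 0 0")

```text
time: 18.73
eef_pos: [0.4497, -0.1489, -0.0192]
tcp_rot: [0.593, 0.805, -0.003, -0.0]
contact_force: [-1.1, 0.3, 0.7]
opening: 0.75
```

Call:
jog_arm(commands="0 0 0 0 0 0;0 0 0 0 0 0;0 0 0 0 0 0;0 0 -0.004 0 0 0;0 0 -0.0085 0 0 0;0 0 -0.0085 0 0 0", gripper=92)

```text
time: 19.48
eef_pos: [0.449, -0.1486, -0.0285]
tcp_rot: [0.593, 0.805, -0.003, -0.001]
contact_force: [-1.1, 0.3, -0.1]
opening: 0.919
```

Call:
jog_arm(commands="0 0 0 0 0 0;0 0 0 0 0 0;0 0 0 0 0 0;0 0 0 0 0 0;0 0 0 0 0 0;0 0 0.01 0 0 0;0 0 0.03 0 0 0;0 0 0.06 0 0 0;0 0 0.09 0 0 0;0 0 0.12 0 0 0;0 0 0.12 0 0 0", gripper=70)

```text
time: 20.85
eef_pos: [0.4512, -0.1498, 0.0948]
tcp_rot: [0.593, 0.805, -0.002, 0.003]
contact_force: [1.1, -0.1, -1.8]
opening: 0.758
```

```bash
python3 look.py s wrist; python3 place.py 578 -352.2 12.8 17.8 -77.2 27.3 0 4 80; python3 place.py 578 -352.2 12.8 17.8 -77.2 27.3 0 4 50
```

```text
20.85 [ 0.4512 -0.1498  0.0948] [ 0.5931  0.8051 -0.0023  0.0027] 0.758 [ 1.1 -0.1 -1.8]
C [ 0.428 -0.076  0.26 ]
[ 375    0   72   77 5024] z [12.2 14.1 15.6] ctr [482.  -23.8] [45.5 48.3] 17.4
[  239   196   154   137 19800] z [133.7 136.4 137.8] ctr [ 451.8 -151. ] [66.2 66.8] 17.7
finger -1 max z -39.7 inner 5.0
finger 1 max z -39.9 inner 5.0
shift [ 0.1142 -0.2063 -0.0241] turn [ 0.3415 -0.2009 -1.6299] ang 96.1
up dir [0.916 0.208 0.342] normal [-0.334 -0.076  0.94 ]
shift [ 0.1242 -0.2041 -0.0523] turn [ 0.3415 -0.2009 -1.6299] ang 96.1
up dir [0.916 0.208 0.342] normal [-0.334 -0.076  0.94 ]
```

View pics/wrist_s.png

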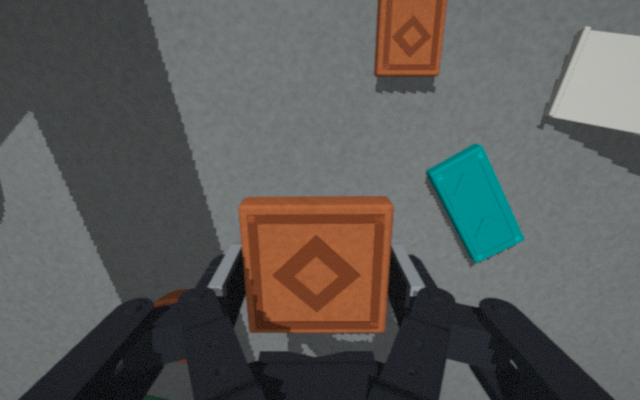

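Call:
jog_arm(commands="0.004 -0.01 0 0.034 -0.02 -0.163;0.012 -0.03 0 0.068 -0.04 -0.326;0.024 -0.05 0 0.102 -0.06 -0.489;0.036 -0.075 0 0.137 -0.08 -0.652;0.05 -0.1 0 0.171 -0.1 -0.815;0.064 -0.125 0 0.205 -0.121 -0.978;0.078 -0.15 -0.005 0.239 -0.141 -1.141;0.092 -0.175 -0.01 0.273 -0.161 -1.304;0.105 -0.195 -0.018 0.307 -0.181 -1.467;0.114 -0.206 -0.024 0.3415 -0.201 -1.63;0.114 -0.206 -0.024 0.3415 -0.201 -1.63;0.114 -0.206 -0.024 0.3415 -0.201 -1.63;0.114 -0.206 -0.024 0.3415 -0.201 -1.63")

```text
time: 22.52
eef_pos: [0.5635, -0.3543, 0.0681]
tcp_rot: [0.978, 0.111, 0.173, -0.02]
contact_force: [0.5, 0.6, -1.1]
opening: 0.757
```

```bash
python3 look.py t wrist;python3 chk.py t 578 -352.2 12.8 17.8; python3 place.py 578 -352.2 12.8 17.8 -77.2 27.5 -0.8 4 20;python3 place.py 578 -352.2 12.8 17.8 -77.2 27.5 -0.8 4 1.5
```

```text
22.525 [ 0.5635 -0.3543  0.0681] [ 0.9785  0.1107  0.173  -0.0202] 0.757 [ 0.5  0.6 -1.1]
C [ 0.58  -0.352  0.251]
[  239   196   154   137 19730] z [ 98.  109.3 117.4] ctr [ 562.8 -355.6] [42.3 66.8] 13.9
finger -1 max z -39.3 inner 5.0
finger 1 max z -39.5 inner 5.0
wrist top h 93.9 tilt x,y deg [ 0.1 -0.1] ctr up/across [ 3.5 -0.2] size [66.3 65.7] ang 0.5 18542
shift [ 0.0213  0.0039 -0.0559] turn [-0.0012  0.0012 -0.0018] ang 0.1
up dir [0.916 0.208 0.342] normal [-0.334 -0.076  0.94 ]
shift [ 0.0275  0.0053 -0.0733] turn [-0.0012  0.0012 -0.0018] ang 0.1
up dir [0.916 0.208 0.342] normal [-0.334 -0.076  0.94 ]
```

Call:
jog_arm(commands="0.006 0.001 -0.015 0 0 0;0.013 0.002 -0.035 0 0 0;0.02 0.004 -0.054 0 0 0;0.025 0.005 -0.066 0 0 0;0.0275 0.0053 -0.0715 0 0 0;0.0275 0.0053 -0.073 0 0 0;0.0275 0.0053 -0.073 0 0 0")

```text
time: 23.45
eef_pos: [0.5913, -0.3499, -0.0043]
tcp_rot: [0.978, 0.11, 0.174, -0.02]
contact_force: [0.4, 0.3, -1.2]
opening: 0.76
```

```bash
python3 look.py u wrist; python3 chk.py u 578 -352.2 12.8 17.8; python3 place.py 578 -352.2 12.8 17.8 -77.2 27.5 -0.8 0 0
python3 - <<'E'
from h import *
D=pickle.load(open('d_u.pkl','rb'))
cv2.imwrite('pics/u2.png',cv2.resize(D['wrist']['frame'][150:400,160:480],(640,500))[:,:,::-1])
E
```

```text
23.45 [ 0.5913 -0.3499 -0.0043] [ 0.9785  0.1099  0.1735 -0.0197] 0.76 [ 0.4  0.3 -1.2]
C [ 0.607 -0.348  0.178]
[  239   197   154   136 19660] z [25.6 36.9 45. ] ctr [ 590.7 -351. ] [42.1 66.4] 12.9
finger -1 max z 1.8 inner 5.0
finger 1 max z 1.3 inner 5.0
wrist top h 16.2 tilt x,y deg [ 0.1 -0.2] ctr up/across [ 5.1 -2.1] size [66.4 65.8] ang 0.4 18440
shift [-0.0034  0.0001 -0.0037] turn [-0.0007  0.0021 -0.0002] ang 0.1
up dir [0.916 0.208 0.342] normal [-0.334 -0.076  0.94 ]
```

View pics/u2.png

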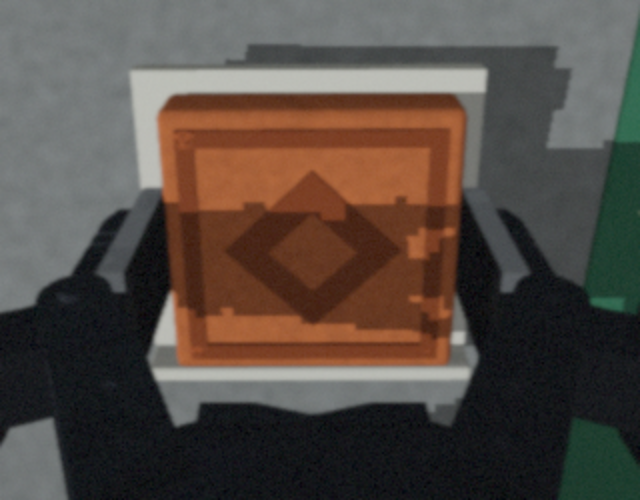

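Call:
jog_arm(commands="-0.0006 0.0006 -0.0012 0 0 0;-0.0015 0.0006 -0.0025 0 0 0;-0.0025 0.0004 -0.0032 0 0 0;-0.0037 0.0002 -0.0039 0 0 0;-0.0037 0.0002 -0.0039 0 0 0")

```text
time: 24.12
eef_pos: [0.5882, -0.3502, -0.0073]
tcp_rot: [0.978, 0.11, 0.174, -0.019]
contact_force: [-0.8, -0.1, 5.5]
opening: 0.763
```

```bash
python3 look.py v wrist; python3 chk.py v 578 -352.2 12.8 17.8
python3 - <<'E'
from h import *
D=pickle.load(open('d_v.pkl','rb'))
cv2.imwrite('pics/v2.png',cv2.resize(D['wrist']['frame'][150:400,160:480],(640,500))[:,:,::-1])
E
```

```text
24.125 [ 0.5882 -0.3502 -0.0073] [ 0.9784  0.1097  0.1742 -0.0193] 0.763 [-0.8 -0.1  5.5]
C [ 0.604 -0.348  0.176]
[  239   197   154   136 19585] z [22.8 34.  42. ] ctr [ 587.3 -351.6] [42.5 66.8] 12.8
finger -1 max z -1.4 inner 5.0
finger 1 max z -1.9 inner 5.0
wrist top h 14.6 tilt x,y deg [-0.2 -0.2] ctr up/across [ 1.4 -1.6] size [66.1 65.7] ang 0.9 18436
```

View pics/v2.png

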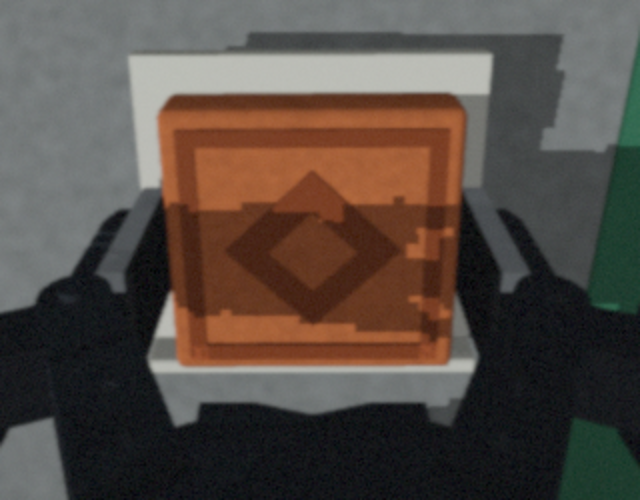

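Call:
jog_arm(commands="-0.0006 0 0 0 0 0;-0.0013 0 -0.0003 0 0 0;-0.0013 0 -0.0003 0 0 0")

```text
time: 24.55
eef_pos: [0.5869, -0.3504, -0.0077]
tcp_rot: [0.978, 0.11, 0.174, -0.019]
contact_force: [-0.3, -0.4, 6.0]
opening: 0.76
```

Call:
jog_arm(commands="0 0 0 0 0 0;0 0 0 0 0 0;0 0 0 0 0 0;0 0 0 0 0 0", gripper=92)

```text
time: 25.05
eef_pos: [0.5858, -0.3491, -0.0095]
tcp_rot: [0.979, 0.11, 0.173, -0.02]
contact_force: [-0.4, -0.6, 0.3]
opening: 0.916
```

Call:
jog_arm(commands="-0.003 -0.0007 0.009 0 0 0;-0.007 -0.0016 0.019 0 0 0;-0.014 -0.0032 0.038 0 0 0;-0.02 -0.0046 0.056 0 0 0;-0.02 -0.0046 0.056 0 0 0")

```text
time: 25.68
eef_pos: [0.5669, -0.3555, 0.0499]
tcp_rot: [0.978, 0.11, 0.175, -0.018]
contact_force: [0.5, -0.7, 0.3]
opening: 0.92
```

```bash
python3 look.py w wrist side; python3 chk.py w 578 -352.2 12.8 17.8
python3 - <<'E'
from h import *
from plant import get_state
D=pickle.load(open('d_w.pkl','rb'))
cv2.imwrite('pics/w2.png',cv2.resize(D['wrist']['frame'][100:400,120:500],(760,600))[:,:,::-1])
s=get_state(); mv(s,[.475,.0005,.10],down(17.3))
E
```

```text
25.675 [ 0.5669 -0.3555  0.0499] [ 0.9783  0.1099  0.1747 -0.018 ] 0.92 [ 0.5 -0.7  0.3]
C [ 0.582 -0.353  0.233]
[  262   168   107    99 10024] z [21.8 32.7 41.2] ctr [ 584.7 -352.2] [43.2 64.9] 13.9
finger -1 max z -37.4 inner 5.0
finger 1 max z -37.3 inner 5.0
wrist top h 14.4 tilt x,y deg [-0.1  0.1] ctr up/across [-0.3 -1.4] size [65.2 65. ] ang 0.0 9634
side top h 14.6 tilt x,y deg [-0.2 -0. ] ctr up/across [-0.9  4.8] size [64.6 64.4] ang 2.7 212
shift [-0.091   0.3546  0.0527] turn [-0.3415  0.1957  1.6305] ang 96.1
```

View pics/w2.png

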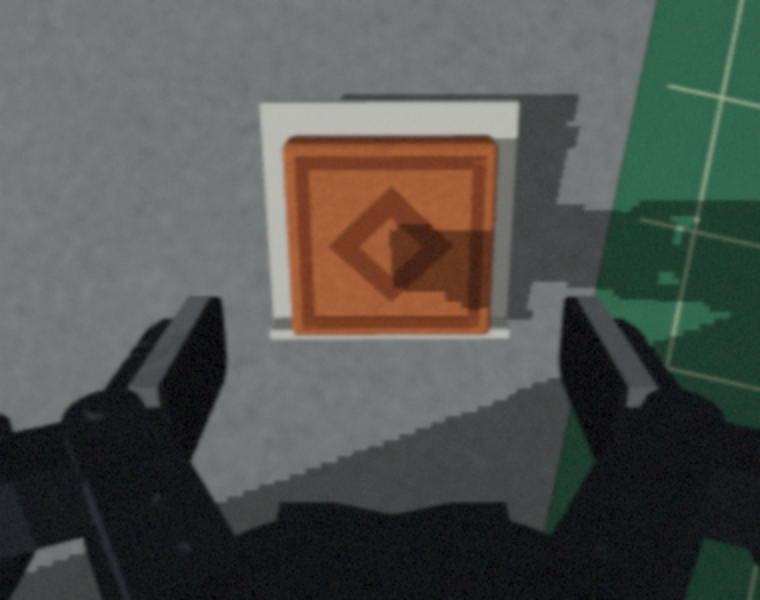

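The large plaque is seated square, against the lip, and the jaws are clear of it. Now the long plaque.

Call:
jog_arm(commands="-0.005 0.005 0.04 0 0 0;-0.01 0.03 0.053 -0.034 0.02 0.163;-0.02 0.07 0.053 -0.068 0.039 0.326;-0.029 0.11 0.053 -0.102 0.059 0.489;-0.038 0.15 0.053 -0.137 0.078 0.652;-0.047 0.19 0.053 -0.171 0.098 0.815;-0.056 0.225 0.053 -0.205 0.117 0.978;-0.065 0.26 0.053 -0.239 0.137 1.141;-0.074 0.295 0.053 -0.273 0.157 1.304;-0.083 0.33 0.053 -0.307 0.176 1.467;-0.091 0.3545 0.053 -0.3415 0.1957 1.6305;-0.091 0.3545 0.053 -0.3415 0.1957 1.6305;-0.091 0.3545 0.053 -0.3415 0.1957 1.6305;-0.091 0.3545 0.053 -0.3415 0.1957 1.6305")

```text
time: 27.52
eef_pos: [0.4752, -0.0004, 0.0998]
tcp_rot: [0.594, 0.805, -0.0, -0.0]
contact_force: [-0.1, 0.2, -0.4]
opening: 0.921
```

```bash
python3 look.py x wrist
```

```text
27.525 [ 4.752e-01 -4.000e-04  9.980e-02] [ 5.937e-01  8.047e-01 -3.000e-04 -1.000e-04] 0.921 [-0.1  0.2 -0.4]
C [0.453 0.073 0.266]
[299   0  53  22 828] z [ 7.2 17.3 18.7] ctr [442.7 126.5] [35.9 11. ] 17.2
[ 287  129   58  113 6079] z [12.5 14.  15.4] ctr [475.4  -1.2] [45.5 95.1] 17.2
finger -1 max z -38.2 inner 5.0
finger 1 max z -38.1 inner 5.0
```

View pics/wrist_x.png

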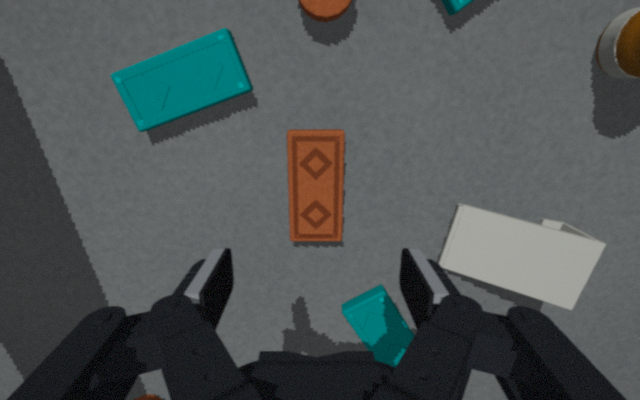

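Call:
jog_arm(commands="0 0 -0.02 0 0 0;0 0 -0.06 0 0 0;0 0 -0.09 0 0 0;0 0 -0.11 0 0 0;0 0 -0.12 0 0 0;0 0 -0.1245 0 0 0;0 0 -0.1245 0 0 0", gripper=72)

```text
time: 28.45
eef_pos: [0.4755, 0.0003, -0.0242]
tcp_rot: [0.593, 0.805, -0.0, 0.0]
contact_force: [-0.4, 0.4, 0.8]
opening: 0.722
```

Call:
jog_arm(commands="0 0 0 0 0 0;0 0 0 0 0 0;0 0 0 0 0 0;0 0 0 0 0 0;0 0 0 0 0 0", gripper=48)

```text
time: 29.08
eef_pos: [0.4762, 0.0003, -0.0235]
tcp_rot: [0.593, 0.805, 0.0, 0.001]
contact_force: [0.1, -0.5, 7.4]
opening: 0.526
```

```bash
python3 look.py y wrist side;python3 - <<'E'
from h import *
D=pickle.load(open('d_y.pkl','rb'))
a=D['wrist']['frame'][:,160:480]; a=cv2.resize(a,(400,500)); b=cv2.resize(D['side']['frame'][150:275,300:400],(400,500),interpolation=cv2.INTER_NEAREST)
cv2.imwrite('pics/y2.png',np.hstack([a,b])[:,:,::-1])
E
```

```text
29.075 [ 4.762e-01  3.000e-04 -2.350e-02] [5.927e-01 8.054e-01 1.000e-04 9.000e-04] 0.526 [ 0.1 -0.5  7.4]
C [0.453 0.073 0.143]
[  262   162   108   190 18695] z [12.5 14.  15.3] ctr [476.7  -1.2] [45.9 96.3] 17.4
finger -1 max z -21.9 inner 5.0
finger 1 max z -21.8 inner 5.0
```

View pics/y2.png

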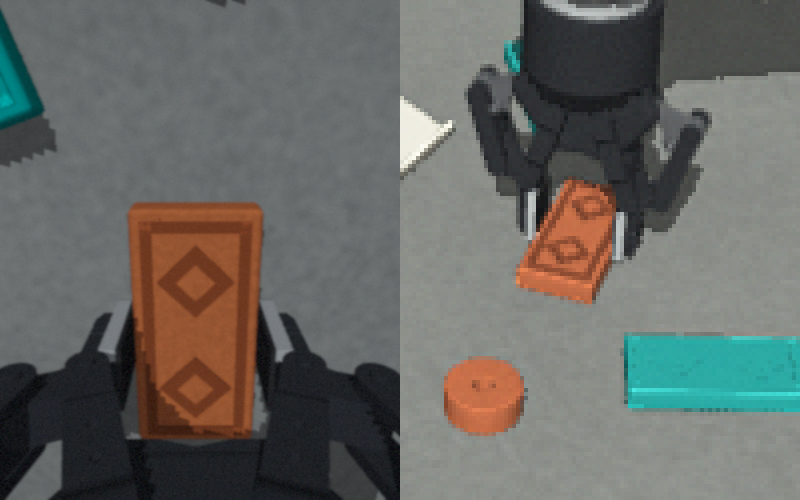

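Contact of 7.4 N: the tips touched the table as they swung forward. I'll regrip 4 mm higher so they clear the mount face.

Call:
jog_arm(commands="0 0 0 0 0 0;0 0 0.002 0 0 0;0 0 0.0045 0 0 0;0 0 0.0045 0 0 0", gripper=64)

```text
time: 29.68
eef_pos: [0.4752, 0.0005, -0.02]
tcp_rot: [0.593, 0.805, -0.0, 0.0]
contact_force: [-0.1, 0.0, 0.4]
opening: 0.637
```

Call:
jog_arm(commands="0 0 0 0 0 0;0 0 0 0 0 0;0 0 0 0 0 0;0 0 0 0 0 0", gripper=48)

```text
time: 30.18
eef_pos: [0.4755, 0.0005, -0.0197]
tcp_rot: [0.593, 0.805, -0.0, 0.0]
contact_force: [-1.4, 0.7, 5.8]
opening: 0.524
```

```bash
python3 look.py y3 wrist
```

```text
30.175 [ 0.4755  0.0005 -0.0197] [ 5.927e-01  8.054e-01 -1.000e-04  2.000e-04] 0.524 [-1.4  0.7  5.8]
C [0.453 0.073 0.146]
[  264   161   105   185 17825] z [12.4 14.  15.3] ctr [476.4  -1.3] [45.9 96.4] 17.5
finger -1 max z -18.0 inner 5.0
finger 1 max z -18.1 inner 5.0
```

Call:
jog_arm(commands="0 0 0.003 0 0 0;0 0 0.01 0 0 0;0 0 0.03 0 0 0;0 0 0.06 0 0 0;0 0 0.1 0 0 0;0 0 0.14 0 0 0;0 0 0.17 0 0 0;0 0 0.17 0 0 0")

```text
time: 31.22
eef_pos: [0.4768, 0.0002, 0.1525]
tcp_rot: [0.593, 0.805, 0.001, 0.003]
contact_force: [0.2, 0.5, -1.9]
opening: 0.524
```

```bash
python3 look.py z wrist; python3 - <<'E'
from h import *
from plant import get_state
s=get_state(); mv(s,[.53,.02,.22],down(-83.2)); mv(s,[.53,.02,.22],down(96.8));print(s['qpos'])
E
```

```text
31.225 [4.768e-01 2.000e-04 1.525e-01] [0.5927 0.8054 0.001  0.0028] 0.524 [ 0.2  0.5 -1.9]
C [0.453 0.073 0.318]
[ 297    0   49   33 1232] z [ 9.5 17.5 18.9] ctr [440.8 132.4] [40.3 23.2] 16.9
[  264   161   105   185 17772] z [184.6 186.1 187.5] ctr [477.4  -1.5] [45.7 96.1] 17.6
finger -1 max z -32.2 inner 5.0
finger 1 max z -32.2 inner 5.0
shift [0.0547 0.0195 0.0697] turn [ 1.700e-03  2.000e-04 -1.754e+00] ang 100.5
shift [0.0547 0.0195 0.0697] turn [-2.0000e-04  1.6000e-03  1.3876e+00] ang 79.5
[-2.12576597e-01 -1.08047711e-01  2.10859037e+00 -5.45388843e-04
  1.13965959e+00 -5.14221201e-01]
```

View pics/wrist_z.png

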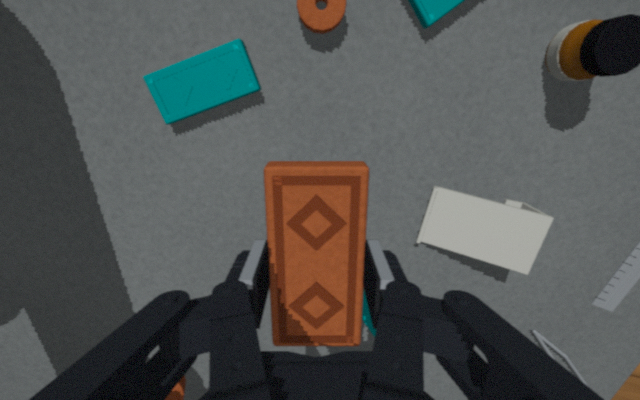

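```bash
for t in z x; do python3 mfit.py $t long 649 -3.3 6.6 125; done; python3 mfit.py s long 649 -3.3 6.6 125; python3 mfit.py q long 649 -3.3 6.6 110
```

```text
long [ 6.5e+02 -5.1e+00  1.0e-01] 6.4 rect [105.2  62.8] res -0.46 6837 amin/max 2.0 107.2
long [ 6.5e+02 -5.1e+00  1.0e-01] 5.9 rect [105.5  63. ] res -0.4 9889 amin/max 2.0 107.5
long [ 6.5e+02 -5.2e+00  1.0e-01] 6.0 rect [105.6  63. ] res -0.44 9715 amin/max 2.0 107.6
```

```bash
python3 place.py 649.6 -4.3 6.1 22.9 96.1 19.6 -1.8 5 70
```

```text
shift [ 0.1602 -0.0063 -0.0789] turn [-0.2077 -0.3143  1.3604] ang 80.9
up dir [0.934 0.1   0.342] normal [-0.34  -0.036  0.94 ]
```

Call:
jog_arm(commands="0.01 0 0 -0.023 -0.035 0.151;0.03 0 0 -0.046 -0.07 0.302;0.05 -0.001 0 -0.069 -0.105 0.453;0.07 -0.002 0 -0.092 -0.14 0.605;0.09 -0.003 -0.005 -0.115 -0.175 0.756;0.11 -0.004 -0.015 -0.138 -0.21 0.907;0.13 -0.005 -0.03 -0.162 -0.244 1.058;0.148 -0.006 -0.05 -0.185 -0.279 1.209;0.158 -0.006 -0.068 -0.2077 -0.3143 1.3604;0.16 -0.006 -0.079 -0.2077 -0.3143 1.3604;0.16 -0.006 -0.079 -0.2077 -0.3143 1.3604;0.16 -0.006 -0.079 -0.2077 -0.3143 1.3604")

```text
time: 32.78
eef_pos: [0.6352, -0.0053, 0.0712]
tcp_rot: [-0.052, 0.984, 0.008, 0.173]
contact_force: [0.6, -0.5, -1.5]
opening: 0.521
```

```bash
python3 look.py A wrist scene;python3 chk.py A 649.6 -4.3 6.1 22.9; python3 place.py 649.6 -4.3 6.1 22.9 96.1 19.6 -1.8 4 2
```

```text
32.775 [ 0.6352 -0.0053  0.0712] [-0.0518  0.9835  0.0085  0.1731] 0.521 [ 0.6 -0.5 -1.5]
C [ 0.507 -0.02   0.201]
[  264   162   105   184 17711] z [ 86.8 100.1 116.8] ctr [615.9  -8.4] [30.  45.8] 4.8
finger -1 max z -32.1 inner 5.0
finger 1 max z -32.2 inner 5.0
wrist top h 84.0 tilt x,y deg [0.  0.1] ctr up/across [ 3.8 -0.4] size [96.  45.8] ang 0.2 17096
scene top h 85.3 tilt x,y deg [-0.2 -0.4] ctr up/across [5.9 0.3] size [45.3 96.9] ang -0.2 764
shift [ 0.022   0.0019 -0.0649] turn [0.0017 0.0009 0.0008] ang 0.1
up dir [0.934 0.1   0.342] normal [-0.34  -0.036  0.94 ]
```

View pics/wrist_A.png

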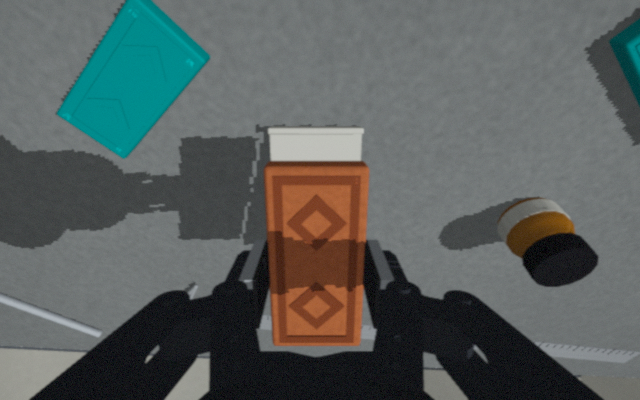

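Call:
jog_arm(commands="0.005 0.0005 -0.014 0 0 0;0.011 0.001 -0.032 0 0 0;0.017 0.0015 -0.049 0 0 0;0.02 0.0018 -0.059 0 0 0;0.0215 0.0019 -0.0635 0 0 0;0.022 0.0019 -0.065 0 0 0;0.022 0.0019 -0.065 0 0 0")

```text
time: 33.75
eef_pos: [0.6575, -0.0036, 0.0065]
tcp_rot: [-0.052, 0.983, 0.008, 0.173]
contact_force: [-0.8, -0.3, -0.7]
opening: 0.523
```

```bash
python3 look.py B wrist scene;python3 chk.py B 649.6 -4.3 6.1 22.9; python3 place.py 649.6 -4.3 6.1 22.9 96.1 19.6 -1.8 0 0
python3 - <<'E'
from h import *
D=pickle.load(open('d_B.pkl','rb'))
cv2.imwrite('pics/B2.png',cv2.resize(D['wrist']['frame'][100:400,120:500],(760,600))[:,:,::-1])
E
```

```text
33.75 [ 0.6575 -0.0036  0.0065] [-0.0523  0.9834  0.0084  0.1735] 0.523 [-0.8 -0.3 -0.7]
C [ 0.529 -0.019  0.136]
[  264   162   105   184 17603] z [22.1 35.3 52.2] ctr [638.4  -6.7] [27.2 45.7] 7.2
finger -1 max z 8.1 inner 5.0
finger 1 max z 7.6 inner 5.0
wrist top h 15.5 tilt x,y deg [0.1 0.1] ctr up/across [ 2.6 -1.2] size [96.  45.7] ang 0.2 16999
scene top h 16.5 tilt x,y deg [-0.3 -0.1] ctr up/across [3.9 0.1] size [44.3 95.7] ang -0.4 734
shift [-0.0029 -0.0001 -0.0027] turn [0.0017 0.0004 0.0005] ang 0.1
up dir [0.934 0.1   0.342] normal [-0.34  -0.036  0.94 ]
```

View pics/B2.png

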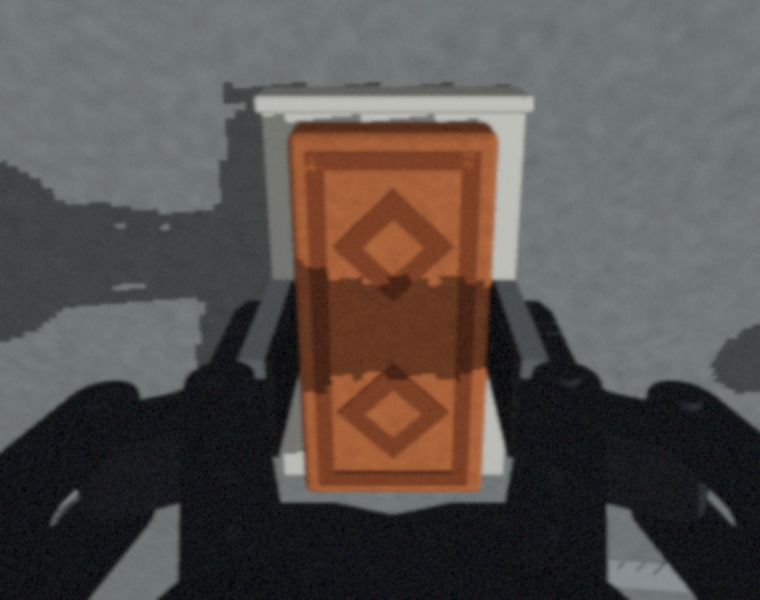

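Call:
jog_arm(commands="0 0 -0.001 0 0 0;-0.0008 -0.0001 -0.0018 0 0 0;-0.0018 -0.0002 -0.0023 0 0 0;-0.0027 -0.0002 -0.0026 0 0 0;-0.0027 -0.0002 -0.0026 0 0 0")

```text
time: 34.48
eef_pos: [0.6552, -0.004, 0.0042]
tcp_rot: [-0.052, 0.983, 0.008, 0.174]
contact_force: [1.2, -0.7, 3.1]
opening: 0.518
```

```bash
python3 look.py C wrist;python3 chk.py C 649.6 -4.3 6.1 22.9
python3 - <<'E'
from h import *
D=pickle.load(open('d_C.pkl','rb'))
cv2.imwrite('pics/C2.png',cv2.resize(D['wrist']['frame'][100:400,120:500],(760,600))[:,:,::-1])
E
```

```text
34.475 [ 0.6552 -0.004   0.0042] [-0.0523  0.9833  0.0082  0.174 ] 0.518 [ 1.2 -0.7  3.1]
C [ 0.526 -0.019  0.134]
[  264   164   105   182 17343] z [20.3 33.3 50. ] ctr [636.5  -7. ] [27.9 45.6] 5.2
finger -1 max z 7.0 inner 5.0
finger 1 max z 6.5 inner 5.0
wrist top h 14.2 tilt x,y deg [0.1 0. ] ctr up/across [-0.3 -1.3] size [96.1 45.5] ang 0.2 17009
```

View pics/C2.png

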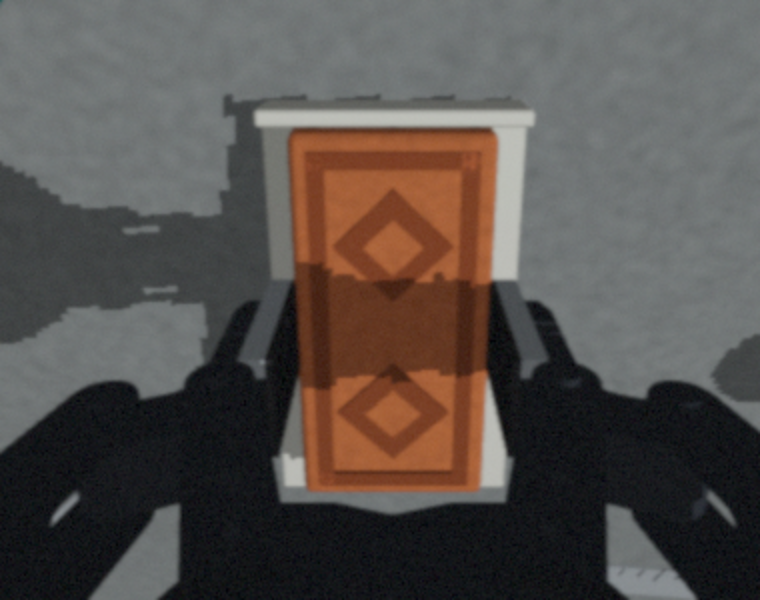

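Call:
jog_arm(commands="0 0 0 0 0 0;0 0 0 0 0 0;0 0 0 0 0 0;0 0 0 0 0 0", gripper=74)

```text
time: 35.02
eef_pos: [0.6541, -0.0037, 0.003]
tcp_rot: [-0.052, 0.984, 0.009, 0.173]
contact_force: [-0.9, -0.1, 0.2]
opening: 0.744
```

Call:
jog_arm(commands="-0.003 -0.0003 0.009 0 0 0;-0.007 -0.0007 0.019 0 0 0;-0.014 -0.0015 0.038 0 0 0;-0.02 -0.002 0.056 0 0 0;-0.02 -0.002 0.056 0 0 0")

```text
time: 35.65
eef_pos: [0.6356, -0.0061, 0.0621]
tcp_rot: [-0.052, 0.983, 0.008, 0.175]
contact_force: [-1.5, 0.6, -0.2]
opening: 0.738
```

```bash
python3 look.py E wrist;python3 chk.py E 649.6 -4.3 6.1 22.9
python3 - <<'E'
from h import *
from plant import get_state
D=pickle.load(open('d_E.pkl','rb'))
cv2.imwrite('pics/E2.png',cv2.resize(D['wrist']['frame'][100:400,120:500],(760,600))[:,:,::-1])
s=get_state(); print(s['qpos']); mv(s,[.367,.309,.10],down(72)); mv(s,[.46,.16,.13],down(84))
E
```

```text
35.65 [ 0.6356 -0.0061  0.0621] [-0.0523  0.9831  0.0079  0.1753] 0.738 [-1.5  0.6 -0.2]
C [ 0.506 -0.021  0.191]
[ 280  141   73  136 9316] z [20.7 34.  50.1] ctr [638.1  -6.8] [26.6 45. ] 4.4
finger -1 max z -33.5 inner 5.0
finger 1 max z -33.4 inner 5.0
wrist top h 14.1 tilt x,y deg [0.1 0.2] ctr up/across [-0.6 -1.4] size [95.  44.9] ang 0.1 9132
[-0.21553303  0.19280067  2.01647778  0.18820473  0.60593206 -2.02995758]
shift [-0.268   0.3149  0.0392] turn [ 0.0389  0.3511 -0.4162] ang 31.3
shift [-0.175   0.1659  0.0692] turn [ 0.002   0.3513 -0.2089] ang 23.4
```

View pics/E2.png

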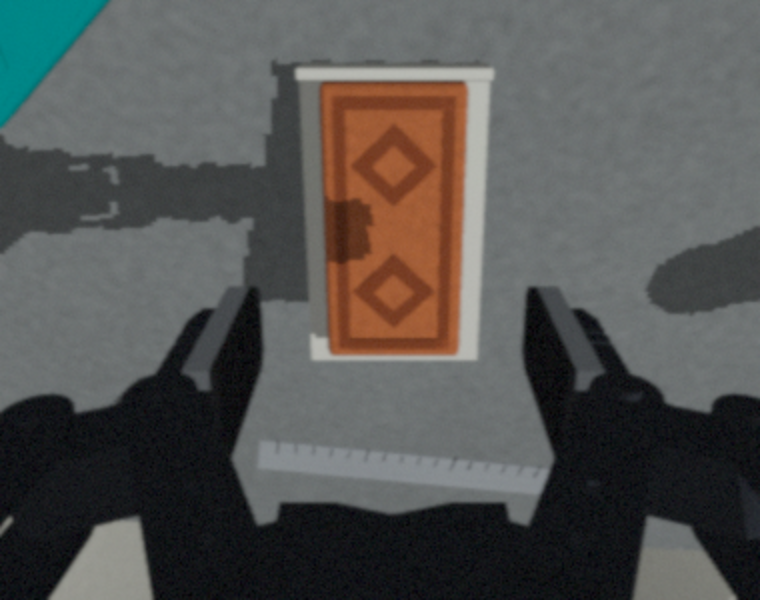

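The long plaque is seated against the lip, square and centred. Next, the small plaque.

Call:
jog_arm(commands="-0.01 0.01 0.03 0 0.02 -0.02;-0.04 0.045 0.039 0.005 0.06 -0.06;-0.08 0.095 0.039 0.01 0.11 -0.12;-0.12 0.14 0.039 0.016 0.16 -0.18;-0.16 0.19 0.039 0.022 0.21 -0.24;-0.2 0.235 0.039 0.028 0.26 -0.3;-0.24 0.28 0.039 0.034 0.31 -0.36;-0.268 0.315 0.039 0.0389 0.3511 -0.4162;-0.268 0.315 0.039 0.0389 0.3511 -0.4162;-0.268 0.315 0.039 0.0389 0.3511 -0.4162;-0.268 0.315 0.039 0.0389 0.3511 -0.4162")

```text
time: 37.08
eef_pos: [0.3668, 0.3085, 0.098]
tcp_rot: [0.157, 0.988, 0.0, -0.001]
contact_force: [-0.4, 0.4, -0.6]
opening: 0.74
```

```bash
python3 look.py F wrist
```

```text
37.075 [0.3668 0.3085 0.098 ] [ 1.572e-01  9.876e-01  4.000e-04 -1.200e-03] 0.74 [-0.4  0.4 -0.6]
C [0.294 0.331 0.264]
[ 288  161   55   54 2764] z [11.8 14.  15.5] ctr [367.1 307.3] [43.3 44.3] 73.1
[154 285  34  21 450] z [ 2.8 15.1 18.4] ctr [422.9 146.9] [23.3 10.1] 83.6
finger -1 max z -33.7 inner 5.0
finger 1 max z -33.8 inner 5.0
```

View pics/wrist_F.png

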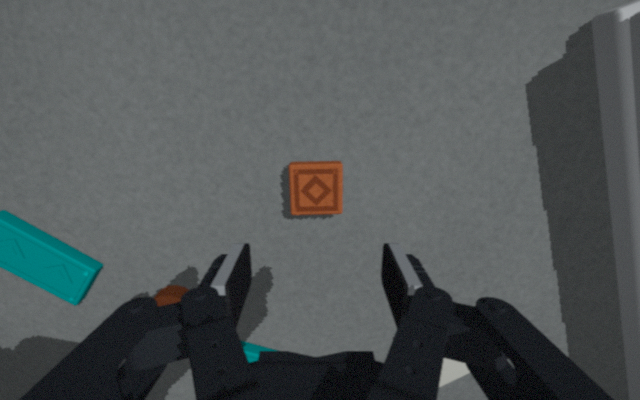

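Call:
jog_arm(commands="0 -0.001 -0.02 0 0 0.01;0 -0.001 -0.06 0 0 0.01;0 -0.001 -0.09 0 0 0.01;0 -0.001 -0.107 0 0 0.01;0 -0.001 -0.115 0 0 0.01;0 -0.001 -0.1185 0 0 0.01;0 -0.001 -0.1185 0 0 0.01")

```text
time: 38.0
eef_pos: [0.3671, 0.3086, -0.0195]
tcp_rot: [0.152, 0.988, 0.001, -0.001]
contact_force: [0.1, 0.8, -0.4]
opening: 0.747
```

Call:
jog_arm(commands="0 0 0 0 0 0;0 0 0 0 0 0;0 0 0 0 0 0;0 0 0 0 0 0;0 0 0 0 0 0", gripper=46)

```text
time: 38.62
eef_pos: [0.3674, 0.3089, -0.0191]
tcp_rot: [0.152, 0.988, 0.001, -0.0]
contact_force: [-0.1, 0.5, 6.2]
opening: 0.5
```

Call:
jog_arm(commands="0 0 0.003 0 0 0;0 0 0.01 0 0 0;0 0 0.03 0 0 0;0 0 0.06 0 0 0;0 0 0.1 0 0 0;0 0 0.14 0 0 0;0 0 0.17 0 0 0;0 0 0.17 0 0 0")

```text
time: 39.62
eef_pos: [0.3679, 0.3091, 0.1527]
tcp_rot: [0.152, 0.988, 0.002, 0.001]
contact_force: [0.9, -0.5, 0.7]
opening: 0.503
```

```bash
python3 look.py G wrist; python3 - <<'E'
from h import *
from plant import get_state
s=get_state(); mv(s,[.62,.40,.16],down(106.4)); print(s['qpos'])
E
```

```text
39.625 [0.3679 0.3091 0.1527] [0.1516 0.9884 0.0024 0.0013] 0.503 [ 0.9 -0.5  0.7]
C [0.294 0.33  0.319]
[ 269  211   95   90 8105] z [179.9 185.8 187.1] ctr [367.7 308.1] [44.  44.4] 73.2
[ 170  255   42   39 1215] z [ 5.4 17.2 18.6] ctr [436.9 143.4] [40.7 39.1] 56.6
finger -1 max z -31.8 inner 5.0
finger 1 max z -31.8 inner 5.0
shift [0.2533 0.0916 0.0095] turn [-0.0022 -0.001   0.5906] ang 33.8
[ 0.48580951 -0.09897081  2.09985203  0.00247576  1.13988252 -0.78162041]
```

View pics/wrist_G.png

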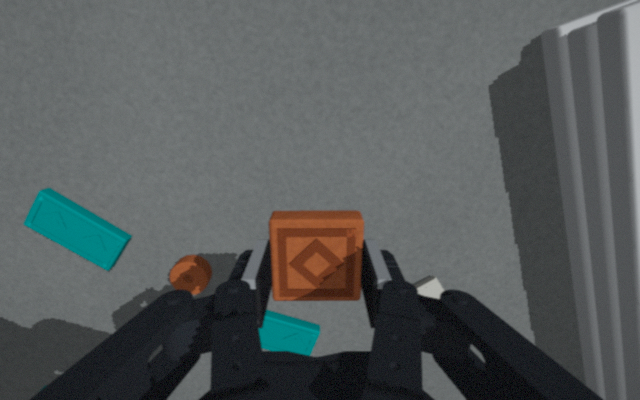

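Call:
jog_arm(commands="0.02 0.007 0.01 0 0 0.05;0.06 0.021 0.02 0 0 0.14;0.1 0.035 0.02 0 0 0.23;0.14 0.05 0.02 0 0 0.32;0.18 0.064 0.02 0 0 0.41;0.22 0.078 0.02 0 0 0.5;0.25 0.088 0.02 0 0 0.57;0.264 0.093 0.02 0 0 0.5906;0.264 0.093 0.02 0 0 0.5906;0.264 0.093 0.02 0 0 0.5906")

```text
time: 40.92
eef_pos: [0.6291, 0.4008, 0.1678]
tcp_rot: [-0.142, 0.99, -0.0, -0.003]
contact_force: [-0.0, -0.2, -0.4]
opening: 0.502
```

```bash
python3 look.py H wrist; python3 mfit.py H small 556 380 16.4 125;  python3 mfit.py H small 556 380 16.4 105; python3 place.py 556.3 380 16.4 14.0 106.4 19.1 -0.1 5 60
```

```text
40.925 [0.6291 0.4008 0.1678] [-1.425e-01  9.898e-01 -3.000e-04 -2.900e-03] 0.502 [-0.  -0.2 -0.4]
C [0.556 0.378 0.334]
[ 269  211   95   89 8071] z [195.3 200.8 202.2] ctr [628.8 399.4] [44.  44.2] 16.6
finger -1 max z -31.7 inner 5.0
finger 1 max z -31.7 inner 5.0
small [5.560e+02 3.786e+02 3.000e-01] 16.5 rect [51.9 59. ] res -0.28 3333 amin/max 2.3 54.2
small [5.572e+02 3.789e+02 3.000e-01] 16.4 rect [59. 52.] res 0.15 3277 amin/max 2.0 54.0
shift [-0.0819 -0.0235 -0.1144] turn [ 0.0995 -0.3397  0.    ] ang 20.3
up dir [0.901 0.265 0.342] normal [-0.328 -0.097  0.94 ]
```

View pics/wrist_H.png

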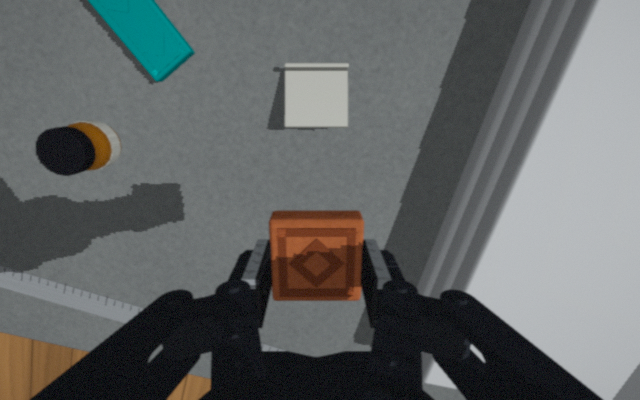

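```bash
python3 place.py 556.2 379.7 16.4 14.0 106.4 19.1 -0.1 5 50
```

```text
shift [-0.0787 -0.0229 -0.1238] turn [ 0.0995 -0.3397  0.    ] ang 20.3
up dir [0.901 0.265 0.342] normal [-0.328 -0.097  0.94 ]
```

Call:
jog_arm(commands="-0.013 -0.004 -0.01 0.016 -0.057 0;-0.026 -0.008 -0.03 0.033 -0.113 0;-0.04 -0.012 -0.055 0.05 -0.17 0;-0.053 -0.015 -0.08 0.066 -0.226 0;-0.066 -0.019 -0.1 0.083 -0.283 0;-0.076 -0.022 -0.115 0.0995 -0.34 0;-0.079 -0.023 -0.124 0.0995 -0.34 0;-0.079 -0.023 -0.124 0.0995 -0.34 0;-0.079 -0.023 -0.124 0.0995 -0.34 0")

```text
time: 42.1
eef_pos: [0.5531, 0.3789, 0.0475]
tcp_rot: [-0.14, 0.974, 0.026, 0.174]
contact_force: [-0.2, -0.1, -0.6]
opening: 0.5
```

```bash
python3 look.py I wrist;python3 chk.py I 556.2 379.7 16.4 14.0; python3 place.py 556.2 379.7 16.4 14.0 106.4 19.1 -0.1 4 2
```

```text
42.1 [0.5531 0.3789 0.0475] [-0.1402  0.9743  0.0255  0.1745] 0.5 [-0.2 -0.1 -0.6]
C [0.428 0.341 0.176]
[ 269  211   95   90 8046] z [66.5 77.1 84.7] ctr [538.1 373.3] [28.4 42.9] 16.5
finger -1 max z -31.8 inner 5.0
finger 1 max z 9.0 inner 5.0
wrist top h 65.6 tilt x,y deg [0.9 0.1] ctr up/across [ 7.4 -1.1] size [44.2 43.9] ang 0.4 7351
shift [ 0.0122  0.0035 -0.0483] turn [-0.0023  0.005   0.0003] ang 0.3
up dir [0.901 0.265 0.342] normal [-0.328 -0.097  0.94 ]
```

Call:
jog_arm(commands="0.003 0.001 -0.012 -0.001 0.003 0;0.006 0.002 -0.026 -0.002 0.006 0;0.009 0.003 -0.038 -0.003 0.01 0;0.0115 0.0035 -0.044 -0.003 0.01 0;0.012 0.0035 -0.047 -0.003 0.01 0;0.012 0.0035 -0.048 -0.003 0.01 0;0.012 0.0035 -0.048 -0.003 0.01 0")

```text
time: 43.02
eef_pos: [0.5635, 0.3819, -0.0018]
tcp_rot: [-0.141, 0.975, 0.024, 0.168]
contact_force: [-0.2, 0.5, -0.6]
opening: 0.495
```

```bash
python3 look.py J wrist;python3 chk.py J 556.2 379.7 16.4 14.0; python3 place.py 556.2 379.7 16.4 14.0 106.4 19.1 -0.1 0 0
python3 - <<'E'
from h import *
D=pickle.load(open('d_J.pkl','rb'))
cv2.imwrite('pics/J2.png',cv2.resize(D['wrist']['frame'][100:400,120:500],(760,600))[:,:,::-1])
E
```

```text
43.025 [ 0.5635  0.3819 -0.0018] [-0.1406  0.9753  0.0244  0.1684] 0.495 [-0.2  0.5 -0.6]
C [0.44  0.344 0.129]
[ 269  211   95   90 8089] z [16.7 27.9 35.3] ctr [549.2 376.4] [28.1 43.2] 17.6
finger -1 max z 3.6 inner 5.0
finger 1 max z 3.4 inner 5.0
wrist top h 15.7 tilt x,y deg [0.1 0.1] ctr up/across [ 1.2 -1.2] size [44.3 43.6] ang 0.5 7320
shift [-0.0012 -0.0004 -0.0023] turn [ 0.0017 -0.0067 -0.0002] ang 0.4
up dir [0.901 0.265 0.342] normal [-0.328 -0.097  0.94 ]
```

View pics/J2.png

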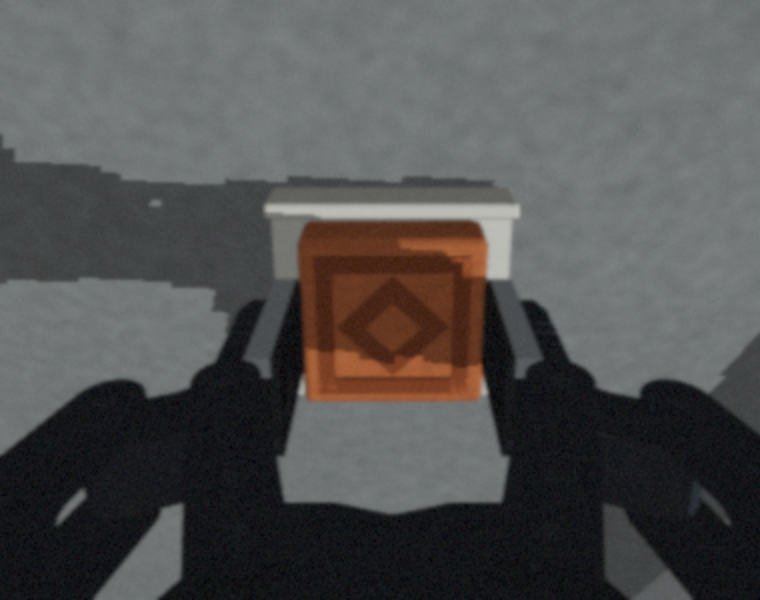

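Call:
jog_arm(commands="0.0002 0 -0.0008 0 0 0;0.0002 0 -0.0015 0 0 0;-0.0005 -0.0002 -0.002 0 0 0;-0.0011 -0.0004 -0.0023 0 0 0;-0.0011 -0.0004 -0.0023 0 0 0")

```text
time: 43.7
eef_pos: [0.5634, 0.3819, -0.0031]
tcp_rot: [-0.141, 0.975, 0.025, 0.17]
contact_force: [-0.7, -0.9, 4.8]
opening: 0.498
```

```bash
python3 look.py K wrist;python3 chk.py K 556.2 379.7 16.4 14.0
python3 - <<'E'
from h import *
D=pickle.load(open('d_K.pkl','rb'))
cv2.imwrite('pics/K2.png',cv2.resize(D['wrist']['frame'][100:400,120:500],(760,600))[:,:,::-1])
E
```

```text
43.7 [ 0.5634  0.3819 -0.0031] [-0.1405  0.9751  0.0249  0.1696] 0.498 [-0.7 -0.9  4.8]
C [0.44  0.344 0.127]
[ 269  212   94   89 7970] z [17.2 26.7 34.1] ctr [549.7 376.6] [25.1 43.1] 17.7
finger -1 max z 2.7 inner 5.0
finger 1 max z 2.6 inner 5.0
wrist top h 14.4 tilt x,y deg [0.5 0.1] ctr up/across [ 0.6 -1.2] size [44.5 43.6] ang 0.8 7345
```

View pics/K2.png

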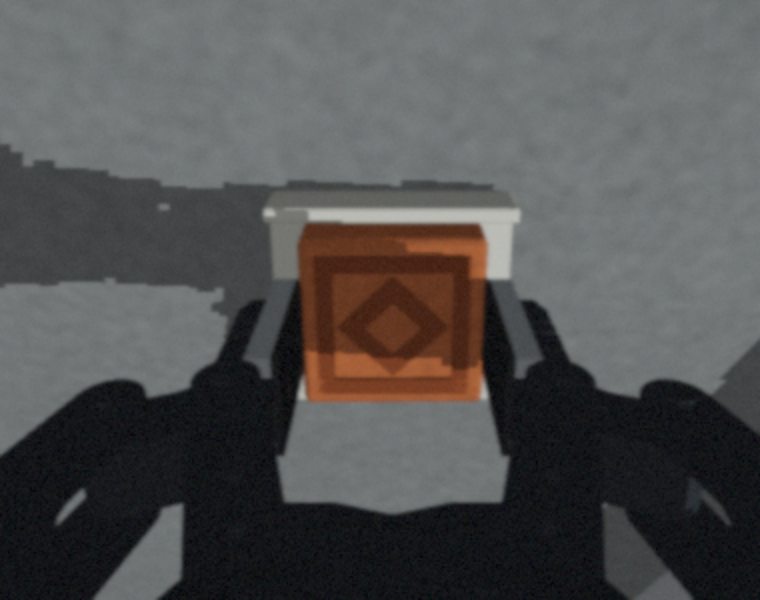

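Call:
jog_arm(commands="-0.0006 -0.0002 -0.0002 0 0 0;-0.0013 -0.0004 -0.0004 0 0 0;-0.0013 -0.0004 -0.0004 0 0 0")

```text
time: 44.12
eef_pos: [0.5619, 0.3816, -0.0037]
tcp_rot: [-0.141, 0.975, 0.025, 0.169]
contact_force: [0.0, -0.4, 5.3]
opening: 0.497
```

Call:
jog_arm(commands="0 0 0 0 0 0;0 0 0 0 0 0;0 0 0 0 0 0;0 0 0 0 0 0", gripper=74)

```text
time: 44.62
eef_pos: [0.5606, 0.3808, -0.0053]
tcp_rot: [-0.141, 0.975, 0.024, 0.168]
contact_force: [0.3, 0.3, -0.3]
opening: 0.74
```

```bash
python3 look.py L wrist;python3 chk.py L 556.2 379.7 16.4 14.0
python3 - <<'E'
from h import *
D=pickle.load(open('d_L.pkl','rb'))
cv2.imwrite('pics/L2.png',cv2.resize(D['wrist']['frame'][100:400,120:500],(760,600))[:,:,::-1])
E
```

```text
44.625 [ 0.5606  0.3808 -0.0053] [-0.1406  0.9755  0.0242  0.1677] 0.74 [ 0.3  0.3 -0.3]
C [0.438 0.343 0.125]
[ 270  220   95   85 7635] z [18.6 26.3 33.5] ctr [547.6 375.8] [27.6 43.2] 16.4
finger -1 max z 0.3 inner 5.0
finger 1 max z 0.1 inner 5.0
wrist top h 14.5 tilt x,y deg [0.5 0.2] ctr up/across [-1.4 -1.2] size [43.1 44.4] ang -0.1 7292
```

View pics/L2.png

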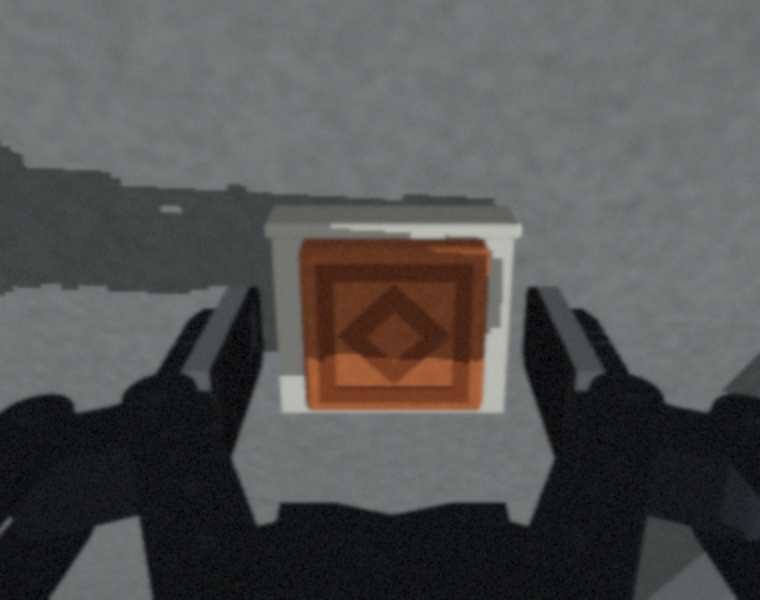

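Seated and released. I'll retract clear without touching the gripper setting, then check everything.

Call:
jog_arm(commands="-0.003 -0.001 0.009 0 0 0;-0.007 -0.002 0.019 0 0 0;-0.014 -0.004 0.04 0 0 0;-0.024 -0.007 0.07 0 0 0;-0.05 -0.02 0.14 0 0 0;-0.08 -0.04 0.2 0 0 0;-0.08 -0.04 0.2 0 0 0;-0.08 -0.04 0.2 0 0 0;-0.08 -0.04 0.2 0 0 0;-0.08 -0.04 0.2 0 0 0")

```text
time: 45.92
eef_pos: [0.4804, 0.3406, 0.193]
tcp_rot: [-0.141, 0.976, 0.024, 0.167]
contact_force: [0.3, 0.1, -0.6]
opening: 0.739
```

```bash
python3 look.py Z wrist scene side;python3 chk.py Z 556.2 379.7 16.4 14.0;python3 chk.py Z 649.6 -4.3 6.1 22.9; python3 chk.py Z 578 -352.2 12.8 17.8
python3 - <<'E'
from h import *
D=pickle.load(open('d_Z.pkl','rb'));D0=pickle.load(open('d0.pkl','rb'))
c=D['scene']['frame']
cr=[cv2.resize(c[v-33:v+33,u-33:u+33],(264,264),interpolation=cv2.INTER_CUBIC) for u,v in [(150,224),(315,262),(502,230)]]
cv2.imwrite('pics/Zc.png',np.hstack(cr)[:,:,::-1])
d=np.abs(c.astype(int)-D0['scene']['frame']).sum(2)
for n,(u,v) in dict(whorl=(386,179),bowl=(197,144),jar=(409,268)).items(): print(n,d[v-12:v+12,u-12:u+12].mean())
E
```

```text
45.925 [0.4804 0.3406 0.193 ] [-0.1406  0.9757  0.0238  0.1666] 0.739 [ 0.3  0.1 -0.6]
C [0.358 0.303 0.324]
[  77    0   59   27 1215] z [ 6.1 17.2 18.7] ctr [447.8 144.9] [19.7 41.8] 16.5
[ 312  161   38   37 1369] z [19.6 27.2 33.8] ctr [550.6 376.4] [28.8 41.4] 18.5
finger -1 max z -33.5 inner 5.0
finger 1 max z -33.4 inner 5.0
wrist top h 14.5 tilt x,y deg [0.3 0.4] ctr up/across [-1.3 -1. ] size [41.5 42.7] ang -0.1 1310
scene top h 14.8 tilt x,y deg [-0.3  0.8] ctr up/across [ 0.6 -1.4] size [43.  43.3] ang 0.1 276
side top h 14.5 tilt x,y deg [ 0.  -0.2] ctr up/across [-1.5  3.2] size [43.9 43. ] ang -0.2 427
wrist top h -25.4 tilt x,y deg [ 4. 69.] ctr up/across [31.5 23. ] size [ 3.  27.2] ang -0.5 46
scene top h 15.1 tilt x,y deg [-0.2 -0.3] ctr up/across [1.5 0.1] size [44.4 96. ] ang -0.4 734
side top h 14.4 tilt x,y deg [-0.3 -0.9] ctr up/across [-1.2  3.9] size [46.9 94.2] ang -0.1 395
wrist none
scene top h 15.7 tilt x,y deg [-0.5 -0. ] ctr up/across [1.  0.8] size [66.  64.9] ang 0.0 550
side top h 14.8 tilt x,y deg [ 0.2 -1. ] ctr up/across [-0.6  5.6] size [63.6 67.9] ang 0.7 204
whorl 25.69965277777778
bowl 20.94965277777778
jar 13.774305555555555
```

View pics/scene_Z.png

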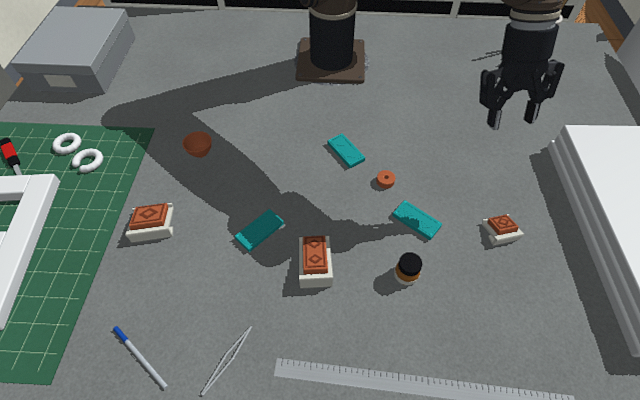

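View pics/Zc.png

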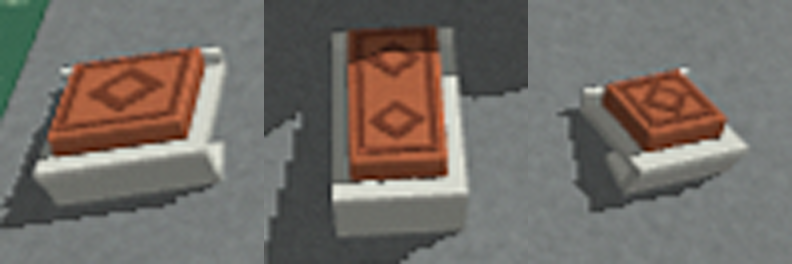

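All three plaques sit on their mounts (scene pixels (150,218), (315,255) and (503,224)). The whorl (386,179), bowl (197,144) and jar (409,268) are where they started.

```bash
python3 -c "
from plant import ctrl; print(ctrl.sign_off())"
```

```text
the job is handed in; nothing more can be done
None
```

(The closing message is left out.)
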